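# Right the fallen rinse bottle against the slide cabinet

### The arm

A 7-joint arm with a two-finger parallel gripper is mounted at the origin on the work surface. World frame = base frame: x ahead of the robot, y to its left, z up, the work surface at z = 0. Lengths are in m, angles in rad, forces in N, time in s.
With the tool pointing down it reaches from about 0.35 to 0.9 m from the base axis. Payload 19.9 kg.
Tool frame: the origin (TCP) lies on the centre line of the jaws, within the pads' length; the fingertips stand 19 mm ahead of it and the grasp point (between the pads) is the TCP; y points along the fingers, z is the direction in which the jaws open and shut, and the axes are right-handed (so a half turn about y gives the same grasp; the last joint's range is limited). The gripper opens to 94 mm and grips with 3 to 60 N. Pads are 16 mm wide; open, the fingers measure 119 mm over their backs; the gripper's body (75 mm by 177 mm) begins 78 mm behind the grasp point.
Start: joints at [-1.312, 0.417, -0.01, 1.614, 0.005, 1.111, -0.053], TCP at [0.185, 0.597, 0.224] pointing down, gripper open.
Joint ranges: [-2.81, 2.81], [-0.39, 2.02], [-1.27, 1.25], [0.06, 2.57], [-1.19, 4.33], [0.19, 2], [-2.82, 2.82]. Speed limits (rad/s): [1.89, 1.89, 2.39, 2.39, 3.01, 3.01, 3.01].

### API

Orientations are given as a unit quaternion [x, y, z, w].
In Python, from cell import status, grab_frame, camera_model, order gives the robot as it stands.
- The arm moves only by the tool send_rows, never from a script. Its argument "series" is a list of rows, each a list of 5 numbers: the shift along the tool's x, y, z in m, then the turn about the tool's y in degrees, then the finger opening in m, from 0 to 0.094. In form: [[x, y, z, spin, grip], ...]. A call has 1 to 12 rows; each row shifts and turns the pose as measured when the row begins, along the tool's axes as they then stand; what a row does not reach is not made up. A row lasts 1/12 s, in which the tool goes at most 41.7 mm and 7.16 degrees, less where a joint would pass 70% of its speed; a pose out of reach is approached as far as the arm can. A call with a gripper value outside its range is refused whole. The fingers move at their own pace and stop on an object; the grip force is fixed at half the most. Time passes only in rows, so rows that do not move let the fingers close. It gives the time, the measured TCP pose, the force and the opening at its end, in the units of the state.
- status.observe(): the state, without advancing time (a new reading comes with each control period).
- grab_frame(name): name is "scene" or "top"; returns (picture, depth): 420x560x3 uint8, blue, green, red; 420x560 float32, m along the optical axis (not along the pixel's ray), 0 where there is no reading.
- camera_model(name): a dict with "K" (3x3 intrinsics, pixels), "origin" and "orientation" of the camera in the world. Camera axes: x right, y down, z forward; pixel columns grow to the right and rows downward; lengths in m; the calibration is good to about 2 mm. A picture is of the moment at which its call begins. camera_model takes no time and is no camera call.
- order.hand_in(): hands the job in, once; it reports no verdict.
The state is a dict: "time": time; "joint_pos": joint angles; "joint_velocities": joint speeds; "tau": joint torques, N m; "position": TCP position; "orientation": TCP orientation; "contact_force": force on the tool from outside, world axes, zero at the start; "moment": the same for the moment, N m; "width": opening from 0.0 (shut) to 1.0 (fully open).
Only numpy, scipy, OpenCV 4.12 (cv2) and the standard library are available. Lean on these libraries where they do the work, as an engineer would, in place of code of your own. Each camera call takes 0.05 s, during which the arm holds its last target.

### The job

The square rinse-water bottle beside the microscope has been knocked over. Set the small white sample pot out of its way, upright on the dark pad of the microscope's board; then raise the bottle by its blue cap with its foot kept on the bench, rest its top end against the side of the slide cabinet while it still leans, and work it on up against the cabinet until it stands upright on its base, close against the cabinet's side. Keep the pot upright all the time and leave the other things where they are.

Things in the scene. Friction and masses are not known exactly. Their poses are not given: they have to be found in the camera images.
- bottle_cap (a point): centre of the blue ribbed screw cap (54 mm across, 30 mm long) of the fallen square white bottle. Axes as bottle. The cap end points roughly at the cabinet's side
- bottle_foot (a point): centre of the bottle's square base, 195 mm from the cap's centre along the bottle; axes as bottle. 45 mm high while the bottle lies flat, 0 when it stands
- bottle: fallen square white bottle, loose, 0.35 to 0.7 kg, 210 mm long: square body 90 x 90 mm (too wide to grip) 152 mm long from the base, round neck 46 mm across to 180 mm, cap from 180 to 210 mm. Mass centre on its axis, about 80 mm from the base, so it rights itself once within about 29 degrees of upright. Origin under mid-length, on the side it lies on; y runs from base to cap, z up while lying
- panel_foot (a point): bench-level point in the middle of the flat upright side of the grey steel slide cabinet that faces the fallen bottle; x runs along that side, y points into the cabinet, z up. The side is 300 mm long (x from -150 to +150 mm) and 215 mm high. The cabinet does not move
- cabinet: the grey bench-top slide cabinet, 300 x 200 x 215 mm, fixed; origin at the centre of its underside, 100 mm behind panel_foot; drawer fronts on its +x end
- pot_center (a point): centre, half-way up, of the small white sample pot with a white lid (46 mm across, 70 mm tall, 60 g), standing upright between the bottle's cap and the cabinet; z up
- pad (a point): centre of the top of the dark rubber pad (320 mm along its x, 190 mm along its y, top 18 mm above the bench) on the microscope's cream board; fixed. Free on its +y half: the jar and the dropper bottle stand at about x = +90 and -90 mm, y = -55 mm, either way round. The microscope, 0.5 m tall, begins 160 mm from this point on the -y side
- jar: bystander: white jar with a grey lid (56 mm across, 85 mm tall) standing on the pad; origin at the centre of its underside
- dropper: bystander: small amber dropper bottle (34 mm across, 92 mm tall) standing on the pad; origin at the centre of its underside
- specimen_box: bystander: flat clear box with coloured compartments (60 x 80 x 18 mm) lying on the bench beside the bottle; origin at the centre of its underside

How it is judged:
By the outcome, as a careful person would: the job done as asked, in the order asked, and still so for the second after the job is handed in, with the robot touching nothing.
It also fails if it takes over 72 s, if anything falls off the work surface, if the arm or the gripper's body presses on something with over 40 N, if the wrist force passes 120 N, or if a joint passes its speed limit or range.

## Working session

There is one attempt and no reset: what is moved stays moved. The work goes in short steps, Python scripts to look and compute and a tool call to move; the robot and the scene stay as the last step left them, time stands still between calls to the robot, and variables do not carry over. Pictures are saved under pics/ and viewed, and the job is handed in when it is done.

Besides the shell and the picture viewer there is one more tool, called after "Emit:" in YAML: its name, and indented under it one key for each argument. send_rows: Moves the arm, as the interface text tells. Its arguments: {"type":"object","properties":{"series":{"type":"array","items":{"type":"array","items":{"type":"number"}}}},"required":["series"]}

```bash
ls; mkdir -p pics
python3 - <<'E'
from cell import status, grab_frame, camera_model, order
import cv2,numpy as np
print(status.observe())
for n in ("scene","top"):
    im,d=grab_frame(n); cv2.imwrite(f"pics/{n}0.png",im); np.save(f"pics/{n}0.npy",d)
    print(n,camera_model(n))
E
```

```text
pics
{'time': 0.0, 'joint_pos': array([-1.31150688,  0.41795612, -0.01034412,  1.61418313,  0.00469595,
        1.11072103, -0.05301456]), 'joint_velocities': array([-0.00024453,  0.00220776, -0.00115276, -0.00020013,  0.00054055,
       -0.00138664,  0.00051617]), 'tau': array([-2.43608474e-04, -8.51253390e+01,  6.38685767e-01, -4.25971878e+01,
       -4.88549389e-02,  1.87630055e-02,  1.25501469e-04]), 'position': array([0.18504929, 0.59659203, 0.22383247]), 'orientation': array([ 0.69956415, -0.10597479,  0.10589391, -0.69868865]), 'contact_force': array([-0.16622933,  1.0696344 ,  0.15966821]), 'moment': array([-0.02345064, -0.04203567, -0.02301499]), 'width': 1.000719966116898}
scene {'K': array([[530.0886034 ,   0.        , 280.01745694],
       [  0.        , 530.0886034 , 218.03447266],
       [  0.        ,   0.        ,   1.        ]]), 'origin': array([1.68789774, 0.38455768, 0.76746802]), 'orientation': array([ 0.50818637,  0.70590544, -0.40290101, -0.28480678])}
top {'K': array([[400.11204798,   0.        , 279.09440534],
       [  0.        , 400.11204798, 208.97539604],
       [  0.        ,   0.        ,   1.        ]]), 'origin': array([0.49256597, 0.00928096, 1.26601639]), 'orientation': array([ 0.70932713, -0.70317366,  0.03515713, -0.03414387])}
```

View pics/scene0.png

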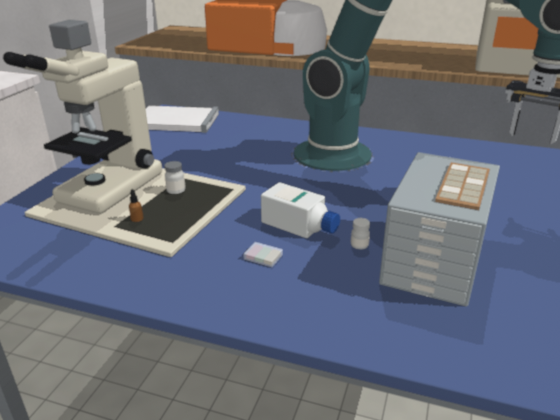

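View pics/top0.png

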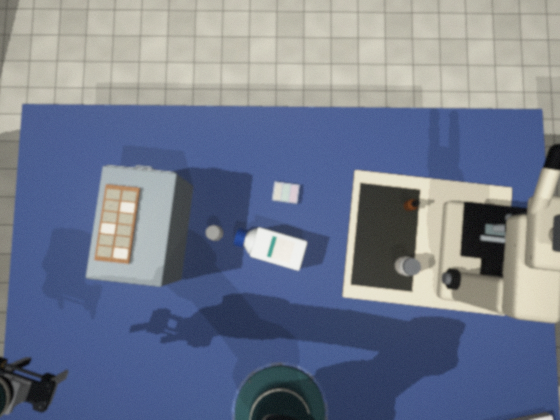

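The bottle lies at top-view pixel (275,247) with its cap at (241,238). The pot is at (214,233), the cabinet's near side at about column 180, and the dark pad at (385,238) with the dropper at (411,204) and the jar at (407,266). Next I'll measure positions from depth.

```bash
cat > h.py <<'E'
from cell import status, grab_frame, camera_model, order
import cv2,numpy as np
from scipy.spatial.transform import Rotation as R
def cloud(n,d):
    m=camera_model(n);K=m["K"];v,u=np.indices(d.shape)
    P=np.stack([(u-K[0,2])/K[0,0]*d,(v-K[1,2])/K[1,1]*d,d],-1)
    W=P@R.from_quat(m["orientation"]).as_matrix().T+m["origin"]
    W[d<=0]=np.nan
    return W
def grab(n,name):
    im,d=grab_frame(n); cv2.imwrite(f"pics/{name}.png",im); np.save(f"pics/{name}.npy",d); return im,d,cloud(n,d)
def crop(im,x0,x1,y0,y1,k,name): cv2.imwrite(f"pics/{name}.png",cv2.resize(im[y0:y1,x0:x1],None,fx=k,fy=k,interpolation=cv2.INTER_CUBIC))
def proj(n,p):
    m=camera_model(n);q=R.from_quat(m["orientation"]).inv().apply(np.atleast_2d(p)-m["origin"]);q=q@m["K"].T
    return q[:,:2]/q[:,2:]
E
python3 - <<'E'
from h import *
np.set_printoptions(precision=4,suppress=True)
print(R.from_quat(status.observe()['orientation']).as_matrix())
im=cv2.imread('pics/top0.png');W=cloud('top',np.load('pics/top0.npy'))
for nm,(u,v) in dict(bench=(330,150),bench2=(220,170),pot=(214,233),cap=(241,238),body=(275,247),pad=(385,238),drop=(411,204),jar=(405,266),box=(287,192),cabtop=(165,240)).items(): print(nm,W[v,u])
crop(im,180,320,170,280,5.5,'c_top')
im=cv2.imread('pics/scene0.png');S=cloud('scene',np.load('pics/scene0.npy'))
crop(im,230,500,150,300,2.9,'c_sc')
# pot top, body top, cabinet top
for nm,z0,z1,box in (('pot',.055,.08,(200,228,220,246)),('body',.08,.1,(240,310,220,275)),('cab',.2,.225,(80,195,150,290)),('cap',.05,.08,(228,250,225,250))):
    u0,u1,v0,v1=box; Q=W[v0:v1,u0:u1].reshape(-1,3); Q=Q[(Q[:,2]>z0)&(Q[:,2]<z1)]
    r=cv2.minAreaRect(Q[:,:2].astype(np.float32)); print(nm,len(Q),Q.mean(0),r)
# side of cabinet from scene camera
Q=S.reshape(-1,3); 
Q=W.reshape(-1,3); s=Q[(Q[:,2]>.03)&(Q[:,2]<.19)&(Q[:,1]>.2)&(Q[:,1]<.4)&(Q[:,0]>.3)&(Q[:,0]<.7)]
print(len(s)); A=np.c_[s[:,0],np.ones(len(s))];
if len(s)>10:
  c=np.linalg.lstsq(A,s[:,1],rcond=None)[0]; print('y=a x+b',c,np.std(A@c-s[:,1]), s.min(0),s.max(0))
E
```

```text
[[ 0.9551 -0.0002  0.2963]
 [-0.2963 -0.0011  0.9551]
 [ 0.0001 -1.     -0.0011]]
bench [ 0.809  -0.1542  0.0032]
bench2 [0.7404 0.1982 0.0036]
pot [0.5363 0.2013 0.0726]
cap [0.5222 0.1206 0.0733]
body [0.4963 0.0191 0.0922]
pad [ 0.5274 -0.322   0.0198]
drop [ 0.6287 -0.3886  0.0704]
jar [ 0.4448 -0.3578  0.0978]
box [ 0.669  -0.0164  0.0197]
cabtop [0.5117 0.3059 0.2162]
pot 161 [0.5407 0.2047 0.0708] ((0.5409604907035828, 0.205173522233963), (0.039941512048244476, 0.04014990106225014), 48.18658447265625)
body 1634 [0.4945 0.0109 0.0911] ((0.4959947466850281, 0.015788249671459198), (0.16692495346069336, 0.08996924012899399), 74.28491973876953)
cab 7290 [0.5502 0.3829 0.2173] ((0.5545610189437866, 0.3949955999851227), (0.20237702131271362, 0.30699360370635986), 84.371826171875)
cap 251 [0.5224 0.1168 0.0685] ((0.5223034024238586, 0.11278653144836426), (0.05179555341601372, 0.055831652134656906), 71.60588836669922)
1546
y=a x+b [-0.0995  0.3438] 0.02179770034156238 [0.3943 0.2005 0.0302] [0.6959 0.312  0.19  ]
```

View pics/c_top.png

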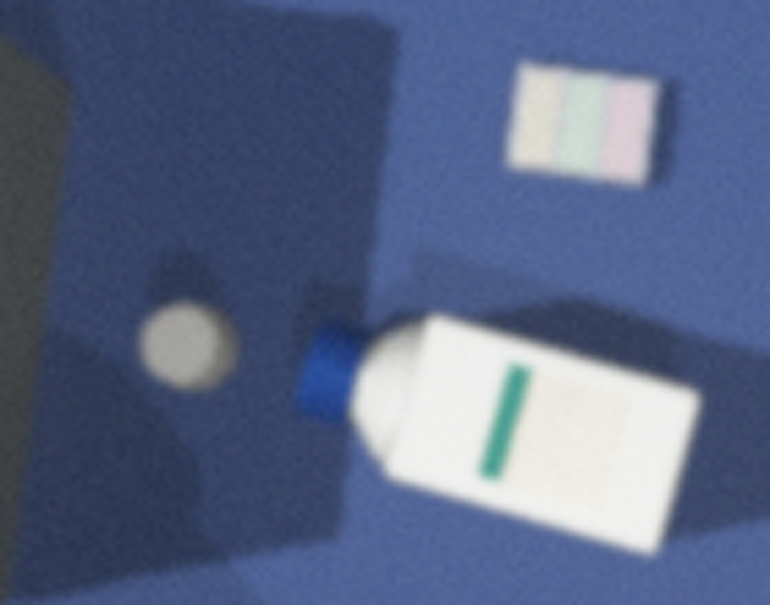

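View pics/c_sc.png

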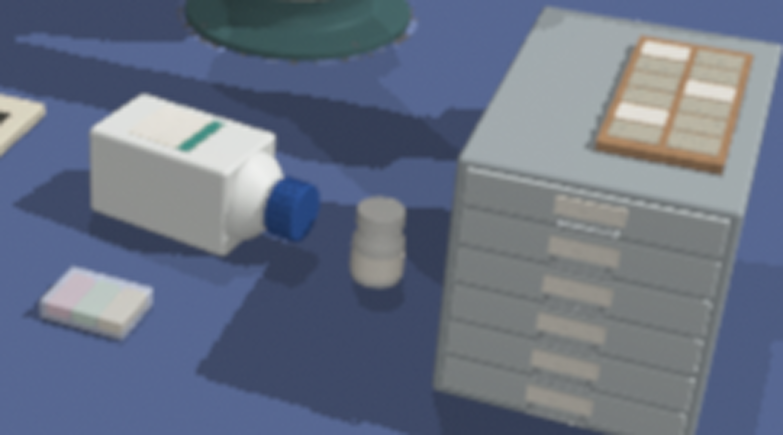

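Run:
```python
from h import *
np.set_printoptions(precision=4,suppress=True)
S=cloud('scene',np.load('pics/scene0.npy'));W=cloud('top',np.load('pics/top0.npy'))
Q=S.reshape(-1,3)
def sel(Q,lo,hi): return Q[np.all((Q>lo)&(Q<hi),1)]
from scipy.optimize import least_squares
for nm,C in (('scene',S),('top',W)):
    s=sel(C.reshape(-1,3),[.50,.165,.012],[.58,.245,.062]); print(nm,'pot pts',len(s))
    r=least_squares(lambda p:np.hypot(s[:,0]-p[0],s[:,1]-p[1])-.0225,[.54,.205],loss='soft_l1',f_scale=.003); print(r.x,np.abs(r.fun).mean())
    t=sel(C.reshape(-1,3),[.50,.165,.064],[.58,.245,.08]);print('top',t.mean(0),len(t),t.min(0),t.max(0))
# pad
im=cv2.imread('pics/top0.png');g=im.max(2); 
m=((g<60)&(np.abs(W[...,2]-.018)<.012)).astype(np.uint8)
print(m.sum()); P=W[m>0]; print(P.min(0),P.max(0),np.percentile(P,[1,50,99],axis=0))
# cap fit scene: blue
ims=cv2.imread('pics/scene0.png').astype(int)
for nm,I,C in (('scene',ims,S),('top',im.astype(int),W)):
    b=(I[...,0]>60)&(I[...,0]>I[...,2]*2.5)&(C[...,2]>.03)&(C[...,2]<.09)&(np.abs(C[...,0]-.52)<.08)&(np.abs(C[...,1]-.12)<.06)
    P=C[b];print(nm,len(P),P.mean(0),P.min(0),P.max(0))
# body rect using scene: side face facing +x
for nm,C in (('scene',S),('top',W)):
    t=sel(C.reshape(-1,3),[.40,-.12,.084],[.60,.12,.1]); r=cv2.minAreaRect(t[:,:2].astype(np.float32));print(nm,r,t[:,2].mean())
    t=sel(C.reshape(-1,3),[.35,.25,.205],[.75,.55,.225]); r=cv2.minAreaRect(t[:,:2].astype(np.float32));print(nm,'cab',r, cv2.boxPoints(r))
```

```text
scene pot pts 303
[0.5377 0.2067] 0.0020669603989626984
top [0.542  0.2071 0.069 ] 135 [0.5174 0.1866 0.0647] [0.5631 0.2277 0.0735]
top pot pts 53
[0.5408 0.2064] 0.0009933191734690049
top [0.5407 0.2054 0.0712] 155 [0.5214 0.1865 0.0642] [0.5605 0.2263 0.0773]
4311
[-0.0175 -0.4262  0.0062] [0.6935 0.066  0.03  ] [[ 0.0016 -0.4158  0.0108]
 [ 0.5527 -0.3158  0.0191]
 [ 0.6847 -0.0022  0.0271]]
scene 282 [0.5377 0.1263 0.0552] [0.5096 0.1047 0.0305] [0.5562 0.1437 0.0748]
top 135 [0.5247 0.126  0.0691] [0.4986 0.1091 0.0443] [0.5494 0.1431 0.0791]
scene ((0.49431511759757996, 0.014467470347881317), (0.16123424470424652, 0.09727256000041962), 72.63368225097656) 0.08956084244482446
scene cab ((0.5533695220947266, 0.3953491449356079), (0.20050279796123505, 0.30906426906585693), 84.3106689453125) [[0.3897 0.3109]
 [0.6972 0.2803]
 [0.7171 0.4798]
 [0.4095 0.5104]]
top ((0.49543315172195435, 0.013828806579113007), (0.1628638356924057, 0.08992043882608414), 74.26832580566406) 0.09126745389176164
top cab ((0.5543904900550842, 0.3949950635433197), (0.20227459073066711, 0.30654260516166687), 84.30896759033203) [[0.3918 0.3096]
 [0.6969 0.2792]
 [0.7169 0.4804]
 [0.4119 0.5108]]
```

Emit:
send_rows:
  series:
    - [0,0,0,7,0.094]
    - [0,0,0,7,0.094]
    - [0,0,0,7,0.094]
    - [0,0,0,7,0.094]
    - [0,0,0,7,0.094]
    - [0,0,0,7,0.094]
    - [0,0,0,7,0.094]
    - [0,0,0,7,0.094]
    - [0,0,0,7,0.094]
    - [0,0,0,7,0.094]
    - [0,0,0,7,0.094]
    - [0,0,0,1,0.094]

```text
time: 1.1
position: [0.1846, 0.5942, 0.2196]
orientation: [0.47, -0.529, 0.532, -0.465]
contact_force: [-0.2, -0.8, 0.7]
width: 1.001
```

```bash
cat > go.py <<'E'
import sys; from h import *
np.set_printoptions(precision=4,suppress=True)
s=status.observe();M=R.from_quat(s['orientation']).as_matrix()
t=np.array([float(a) for a in sys.argv[1:4]]);d=M.T@(t-s['position'])
ang=np.degrees(np.arctan2(M[1,2],M[0,2]))
print('t',round(s['time'],2),'pos',s['position'],'F',s['contact_force'],'w',round(s['width']*.094,4))
print('ang z',round(ang,2),'tilt',M[:,1],'shift',d)
if len(sys.argv)>4: print('spin to go',round((ang-float(sys.argv[4])+180)%360-180,2))
E
python3 go.py 0.541 0.206 0.32 -5.7
```

```text
t 1.1 pos [0.1846 0.5942 0.2196] F [-0.2309 -0.7596  0.6641] w 0.0941
ang z -7.26 tilt [-0.0023 -0.0089 -1.    ] shift [ 0.3409 -0.0978  0.4025]
spin to go -1.56
```

Emit:
send_rows:
  series:
    - [0,-0.04,0,-1.5,0.094]
    - [0,-0.04,0,0,0.094]
    - [0.01,-0.03,0.01,0,0.094]
    - [0.025,0,0.03,0,0.094]
    - [0.025,0,0.03,0,0.094]
    - [0.025,0,0.03,0,0.094]
    - [0.025,0,0.03,0,0.094]
    - [0.025,0,0.03,0,0.094]
    - [0.025,0,0.03,0,0.094]
    - [0.025,0,0.03,0,0.094]
    - [0.025,0,0.03,0,0.094]
    - [0.025,0,0.03,0,0.094]

```text
time: 2.1
position: [0.4488, 0.334, 0.3348]
orientation: [0.494, -0.508, 0.513, -0.486]
contact_force: [-0.2, 0.4, 0.0]
width: 1.002
```

```bash
python3 go.py 0.541 0.206 0.12 -5.7
```

```text
t 2.1 pos [0.4488 0.334  0.3348] F [-0.1787  0.369   0.0415] w 0.0942
ang z -2.35 tilt [-0.0035 -0.0132 -0.9999] shift [0.1212 0.2161 0.098 ]
spin to go 3.35
```

Emit:
send_rows:
  series:
    - [0.03,0,0.024,1,0.094]
    - [0.03,0,0.024,1,0.094]
    - [0.03,0,0.024,1,0.094]
    - [0.027,0,0.022,0.5,0.094]
    - [0,0.04,0,0,0.094]
    - [0,0.04,0,0,0.094]
    - [0,0.04,0,0,0.094]
    - [0,0.02,0,0,0.094]
    - [0,0,0,0,0.094]

```text
time: 2.85
position: [0.545, 0.1911, 0.1923]
orientation: [0.481, -0.516, 0.525, -0.475]
contact_force: [0.2, -0.1, -0.5]
width: 1.0
```

```bash
python3 go.py 0.541 0.206 0.04 -5.7
```

```text
t 2.85 pos [0.545  0.1911 0.1923] F [ 0.1845 -0.1308 -0.4679] w 0.094
ang z -4.91 tilt [ 0.0021 -0.0153 -0.9999] shift [-0.0168  0.1521 -0.0058]
spin to go 0.79
```

Emit:
send_rows:
  series:
    - [-0.017,0.03,-0.006,0.8,0.094]
    - [0,0.03,0,0,0.094]
    - [0,0.02,0,0,0.094]
    - [0,0,0,0,0.094]

```text
time: 3.18
position: [0.542, 0.209, 0.1128]
orientation: [0.479, -0.517, 0.526, -0.475]
contact_force: [-0.5, 0.6, -1.5]
width: 1.004
```

```bash
python3 go.py 0.541 0.206 0.04 -5.7
```

```text
t 3.18 pos [0.542  0.209  0.1128] F [-0.51    0.5721 -1.4569] w 0.0944
ang z -5.12 tilt [ 0.0041 -0.0136 -0.9999] shift [ 0.0022  0.0728 -0.0011]
spin to go 0.58
```

Emit:
send_rows:
  series:
    - [0.002,0.02,-0.001,0.5,0.094]
    - [0,0.02,0,0,0.094]
    - [0,0.016,0,0,0.094]
    - [0,0.01,0,0,0.094]
    - [0,0,0,0,0.094]

```text
time: 3.6
position: [0.5456, 0.2091, 0.0534]
orientation: [0.477, -0.517, 0.526, -0.478]
contact_force: [-0.2, -0.6, 0.1]
width: 0.999
```

```bash
python3 go.py 0.541 0.206 0.04 -5.7
python3 - <<'E'
from h import *
im,d,W=grab('top','top1'); im2,d2,_=grab('scene','scene1')
crop(im,150,330,150,300,4,'c1'); crop(im2,200,500,120,300,2.6,'c1s')
E
```

```text
t 3.6 pos [0.5456 0.2091 0.0534] F [-0.2063 -0.5978  0.0912] w 0.0939
ang z -5.04 tilt [ 0.0106 -0.0089 -0.9999] shift [ 0.0034  0.0134 -0.0044]
spin to go 0.66
```

View pics/c1s.png

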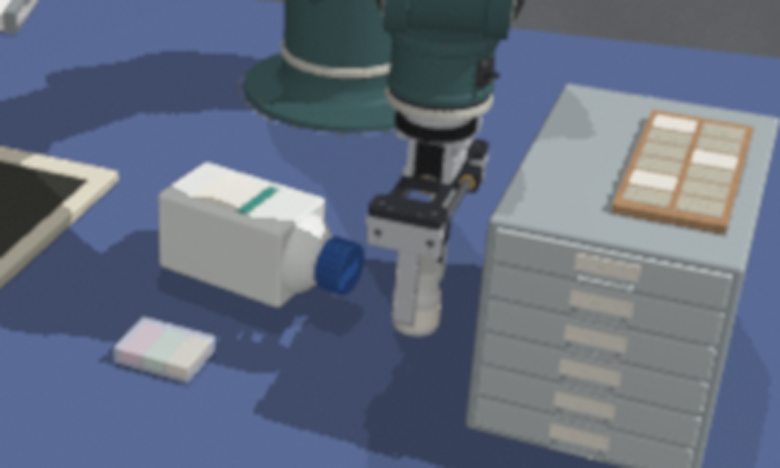

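The gripper straddles the pot (crop pixel 415,290) with clear space to the cap and the cabinet. I'll lower a little more and close.

Emit:
send_rows:
  series:
    - [0.003,0.012,-0.004,0.5,0.094]
    - [0,0.002,0,0,0.094]
    - [0,0,0,0,0.03]
    - [0,0,0,0,0.03]
    - [0,0,0,0,0.03]
    - [0,0,0,0,0.03]
    - [0,0,0,0,0.03]
    - [0,0,0,0,0.03]

```text
time: 4.37
position: [0.5463, 0.2088, 0.0486]
orientation: [0.471, -0.517, 0.529, -0.48]
contact_force: [-0.4, 0.6, 0.0]
width: 0.611
```

```bash
python3 go.py 0.541 0.206 0.04 -5.7
```

```text
t 4.37 pos [0.5463 0.2088 0.0486] F [-0.4484  0.6182  0.013 ] w 0.0574
ang z -5.43 tilt [ 0.0203 -0.0032 -0.9998] shift [ 0.0033  0.0085 -0.0052]
spin to go 0.27
```

Emit:
send_rows:
  series:
    - [0,0,0,0,0.03]
    - [0,0,0,0,0.03]
    - [0,0,0,0,0.03]
    - [0,0,0,0,0.03]

```text
time: 4.7
position: [0.5464, 0.2089, 0.0488]
orientation: [0.471, -0.517, 0.529, -0.48]
contact_force: [0.6, -0.5, 0.1]
width: 0.477
```

```bash
python3 go.py 0.541 0.206 0.04 -5.7
```

```text
t 4.7 pos [0.5464 0.2089 0.0488] F [ 0.5631 -0.4684  0.1358] w 0.0448
ang z -5.42 tilt [ 0.0203 -0.0031 -0.9998] shift [ 0.0034  0.0087 -0.0052]
spin to go 0.28
```

Emit:
send_rows:
  series:
    - [0,0,0,0,0.03]
    - [0,0,0,0,0.03]
    - [0,-0.015,0,0,0.03]
    - [0,-0.03,0,0,0.03]
    - [0,-0.03,0,0,0.03]
    - [0,-0.03,0,0,0.03]
    - [0,-0.03,0,0,0.03]
    - [0,-0.02,0,0,0.03]
    - [0,0,0,0,0.03]

```text
time: 5.45
position: [0.5418, 0.2081, 0.2085]
orientation: [0.473, -0.518, 0.529, -0.478]
contact_force: [-0.2, 0.3, 0.0]
width: 0.481
```

```bash
python3 go.py 0.527 -0.285 0.22 -5.7
python3 - <<'E'
from h import *
im2,d2,_=grab('scene','scene2'); crop(im2,200,500,80,300,2.6,'c2s')
E
```

```text
t 5.45 pos [0.5418 0.2081 0.2085] F [-0.2231  0.309   0.0235] w 0.0452
ang z -5.49 tilt [ 0.0156 -0.0066 -0.9999] shift [ 0.4923 -0.0085  0.0327]
spin to go 0.21
```

View pics/c2s.png

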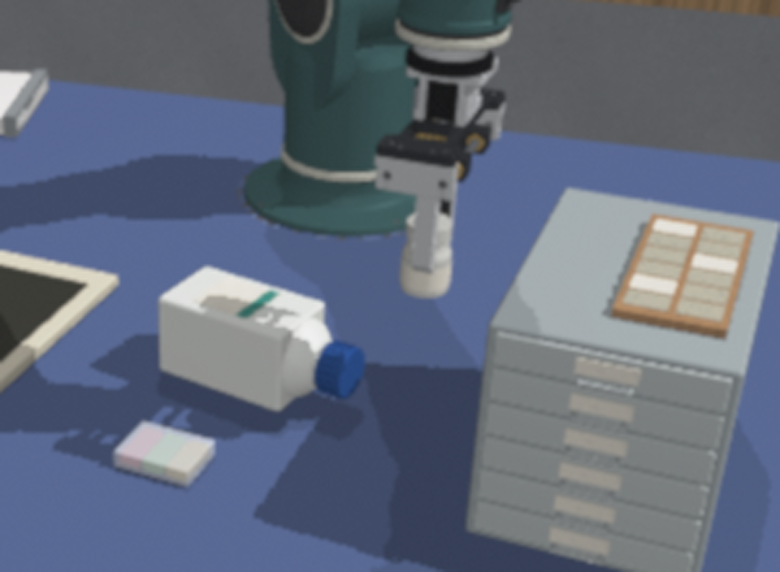

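The pot is lifted and hangs upright between the fingers (crop pixel 427,255), and the bottle has not been disturbed. I'll carry it to the pad.

Emit:
send_rows:
  series:
    - [0.01,-0.008,0,0,0.03]
    - [0.02,0,0.002,0,0.03]
    - [0.03,0,0.002,0,0.03]
    - [0.03,0,0.002,0,0.03]
    - [0.03,0,0.002,0,0.03]
    - [0.03,0,0.002,0,0.03]
    - [0.03,0,0.002,0,0.03]
    - [0.03,0,0.002,0,0.03]
    - [0.03,0,0.002,0,0.03]
    - [0.03,0,0.002,0,0.03]
    - [0.03,0,0.002,0,0.03]
    - [0.03,0,0.002,0,0.03]

```text
time: 6.5
position: [0.523, -0.138, 0.2095]
orientation: [0.48, -0.519, 0.524, -0.475]
contact_force: [0.5, 0.3, -0.5]
width: 0.477
```

```bash
python3 go.py 0.527 -0.285 0.22 -5.7
python3 - <<'E'
from h import *
np.set_printoptions(precision=4,suppress=True)
W=cloud('top',np.load('pics/top0.npy'));im=cv2.imread('pics/top0.png')
g=im.max(2); m=((g<60)&(np.abs(W[...,2]-.018)<.014)&(W[...,1]<-.2)&(W[...,1]>-.42)&(W[...,0]>.3)).astype(np.uint8)
P=W[m>0]; r=cv2.minAreaRect(P[:,:2].astype(np.float32)); print(r,cv2.boxPoints(r)); print(proj('top',[.527,-.285,.018]))
E
```

```text
t 6.5 pos [ 0.523  -0.138   0.2095] F [ 0.474   0.2561 -0.5425] w 0.0448
ang z -5.03 tilt [-0.0018 -0.0103 -0.9999] shift [ 0.1462 -0.009   0.0169]
spin to go 0.67
((0.5345611572265625, -0.3248252868652344), (0.17897990345954895, 0.30647844076156616), 84.81279754638672) [[ 0.3739 -0.4001]
 [ 0.6791 -0.4278]
 [ 0.6953 -0.2496]
 [ 0.39   -0.2218]]
[[372.9638 238.0338]]
```

Emit:
send_rows:
  series:
    - [0.028,-0.005,0.004,0.6,0.03]
    - [0.028,0,0.004,0,0.03]
    - [0.026,0,0.004,0,0.03]
    - [0.022,0,0.004,0,0.03]
    - [0.015,0,0.002,0,0.03]
    - [0.008,0,0,0,0.03]
    - [0,0,0,0,0.03]
    - [0,0,0,0,0.03]

```text
time: 7.17
position: [0.5177, -0.2831, 0.2102]
orientation: [-0.478, 0.528, -0.526, 0.465]
contact_force: [-0.9, 0.9, -0.4]
width: 0.477
```

```bash
python3 go.py 0.533 -0.285 0.067 -5.7
```

```text
t 7.17 pos [ 0.5177 -0.2831  0.2102] F [-0.9194  0.9058 -0.4402] w 0.0448
ang z -6.41 tilt [-0.0146 -0.0107 -0.9998] shift [-0.0015  0.143   0.0173]
spin to go -0.71
```

Emit:
send_rows:
  series:
    - [0,0.02,0.01,-0.5,0.03]
    - [0,0.03,0.005,0,0.03]
    - [0,0.03,0,0,0.03]
    - [0,0.025,0,0,0.03]
    - [0,0.01,0,0,0.03]
    - [0,0,0,0,0.03]

```text
time: 7.67
position: [0.533, -0.2787, 0.0912]
orientation: [-0.481, 0.524, -0.522, 0.47]
contact_force: [-0.0, -0.5, -0.4]
width: 0.476
```

```bash
python3 go.py 0.533 -0.285 0.067 -5.7
```

```text
t 7.67 pos [ 0.533  -0.2787  0.0912] F [-0.0144 -0.5286 -0.4149] w 0.0448
ang z -5.49 tilt [-0.0125 -0.0079 -0.9999] shift [0.006  0.0242 0.0009]
spin to go 0.21
```

Emit:
send_rows:
  series:
    - [0.005,0.01,0,0,0.03]
    - [0,0.008,0,0,0.03]
    - [0,0.004,0,0,0.03]
    - [0,0.003,0,0,0.03]
    - [0,0,0,0,0.03]

```text
time: 8.08
position: [0.5341, -0.2835, 0.0677]
orientation: [0.48, -0.523, 0.523, -0.472]
contact_force: [-1.6, 0.2, -0.7]
width: 0.481
```

```bash
python3 go.py 0.533 -0.285 0.067 -5.7
```

```text
t 8.08 pos [ 0.5341 -0.2835  0.0677] F [-1.6353  0.2248 -0.6542] w 0.0452
ang z -5.37 tilt [-0.0087 -0.0087 -0.9999] shift [ 0.0016  0.0007 -0.0009]
spin to go 0.33
```

Emit:
send_rows:
  series:
    - [0,0.002,0,0,0.03]
    - [0,0.002,0,0,0.03]
    - [0,0.001,0,0,0.03]

```text
time: 8.33
position: [0.5336, -0.2846, 0.0664]
orientation: [0.48, -0.523, 0.523, -0.472]
contact_force: [-4.3, 4.5, 8.9]
width: 0.477
```

```bash
python3 go.py 0.533 -0.285 0.067 -5.7
```

```text
t 8.33 pos [ 0.5336 -0.2846  0.0664] F [-4.2973  4.5405  8.947 ] w 0.0448
ang z -5.44 tilt [-0.0078 -0.0079 -0.9999] shift [ 0.0004 -0.0006 -0.0006]
spin to go 0.26
```

Contact is felt (8.9 N up), so the pot is on the pad. Opening and lifting off.

Emit:
send_rows:
  series:
    - [0,0,0,0,0.094]
    - [0,0,0,0,0.094]
    - [0,0,0,0,0.094]
    - [0,0,0,0,0.094]
    - [0,0,0,0,0.094]
    - [0,0,0,0,0.094]
    - [0,0,0,0,0.094]

```text
time: 8.92
position: [0.5347, -0.2852, 0.0685]
orientation: [0.479, -0.522, 0.524, -0.472]
contact_force: [-0.4, -0.5, 1.1]
width: 0.936
```

Emit:
send_rows:
  series:
    - [0,-0.015,0,0,0.094]
    - [0,-0.03,0,0,0.094]
    - [0,-0.035,0,0,0.094]
    - [0,-0.035,0,0,0.094]
    - [0,-0.035,0,0,0.094]
    - [0,-0.02,0,0,0.094]
    - [-0.02,0,0,0,0.094]
    - [-0.03,0,0,0,0.094]
    - [-0.03,0,0,0,0.094]
    - [-0.03,0,0,0,0.094]

```text
time: 9.75
position: [0.5437, -0.1779, 0.2454]
orientation: [0.477, -0.525, 0.527, -0.468]
contact_force: [1.4, 0.0, -0.4]
width: 1.003
```

```bash
python3 go.py 0.525 0.122 0.2 -15.5
python3 - <<'E'
from h import *
np.set_printoptions(precision=4,suppress=True)
im,d,W=grab('top','top3'); im2,d2,S=grab('scene','scene3')
t=S.reshape(-1,3); t=t[np.all((t>[.48,-.34,.03])&(t<[.6,-.23,.11]),1)];print('pot',t.mean(0),t.min(0),t.max(0))
E
```

```text
t 9.75 pos [ 0.5437 -0.1779  0.2454] F [ 1.4491  0.0103 -0.3998] w 0.0943
ang z -6.13 tilt [-0.0064 -0.0114 -0.9999] shift [-0.2967  0.0421 -0.0503]
spin to go 9.37
pot [ 0.5441 -0.2802  0.0644] [ 0.5113 -0.3058  0.0301] [ 0.5615 -0.2615  0.0902]
```

View pics/scene3.png

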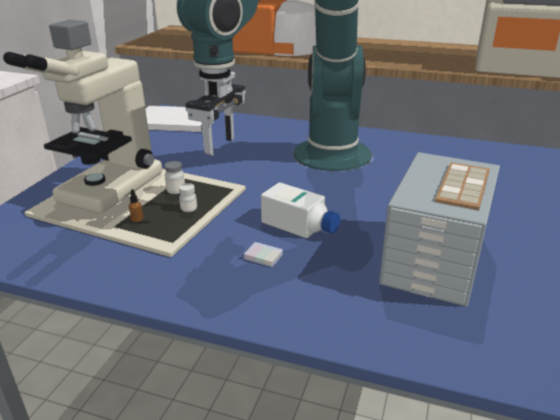

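The pot stands upright on the pad at (188,198). The bystanders and the bottle have not moved. Next I'll go to the blue cap.

Emit:
send_rows:
  series:
    - [-0.03,0,0,3,0.094]
    - [-0.03,0,0,3,0.094]
    - [-0.035,0,0,3,0.094]
    - [-0.035,0,-0.005,0,0.094]
    - [-0.035,0,-0.005,0,0.094]
    - [-0.035,0,-0.005,0,0.094]
    - [-0.03,0,-0.005,0,0.094]
    - [-0.02,0,0,0,0.094]
    - [-0.01,0,0,0,0.094]
    - [0,0,0,0,0.094]

```text
time: 10.68
position: [0.5842, 0.0935, 0.242]
orientation: [0.433, -0.561, 0.564, -0.424]
contact_force: [0.8, 0.7, -0.1]
width: 1.0
```

```bash
python3 go.py 0.526 0.125 0.15 -15.7
```

```text
t 10.68 pos [0.5842 0.0935 0.242 ] F [ 0.8204  0.741  -0.1044] w 0.094
ang z -15.4 tilt [-0.0061 -0.0108 -0.9999] shift [-0.016   0.092  -0.0642]
spin to go 0.3
```

Emit:
send_rows:
  series:
    - [-0.008,0,-0.03,0.3,0.094]
    - [-0.008,0,-0.025,0,0.094]
    - [0,0.02,-0.007,0,0.094]
    - [0,0.03,0,0,0.094]
    - [0,0.03,0,0,0.094]
    - [0,0,0,0,0.094]

```text
time: 11.18
position: [0.5272, 0.1161, 0.1608]
orientation: [0.428, -0.563, 0.568, -0.421]
contact_force: [-1.7, -0.7, -1.5]
width: 0.996
```

```bash
python3 go.py 0.526 0.125 0.045 -15.7
```

```text
t 11.18 pos [0.5272 0.1161 0.1608] F [-1.6923 -0.6977 -1.488 ] w 0.0937
ang z -16.21 tilt [-0.0023 -0.012  -0.9999] shift [-0.0096  0.1157 -0.0037]
spin to go -0.51
```

Emit:
send_rows:
  series:
    - [-0.01,0.02,-0.003,-0.5,0.094]
    - [0,0.03,0,0,0.094]
    - [0,0.025,0,0,0.094]
    - [0,0.015,0,0,0.094]
    - [0,0.005,0,0,0.094]
    - [0,0,0,0,0.094]

```text
time: 11.68
position: [0.5313, 0.1169, 0.0692]
orientation: [0.426, -0.562, 0.57, -0.422]
contact_force: [-1.1, 0.6, 1.0]
width: 1.004
```

```bash
python3 go.py 0.526 0.125 0.045 -15.7
python3 - <<'E'
from h import *
im,d,W=grab('top','top4'); im2,d2,_=grab('scene','scene4')
crop(im2,230,430,120,280,3.5,'c4s')
E
```

```text
t 11.68 pos [0.5313 0.1169 0.0692] F [-1.1077  0.5677  0.9968] w 0.0944
ang z -16.29 tilt [ 0.0023 -0.013  -0.9999] shift [-0.0066  0.0241 -0.0075]
spin to go -0.59
```

View pics/c4s.png

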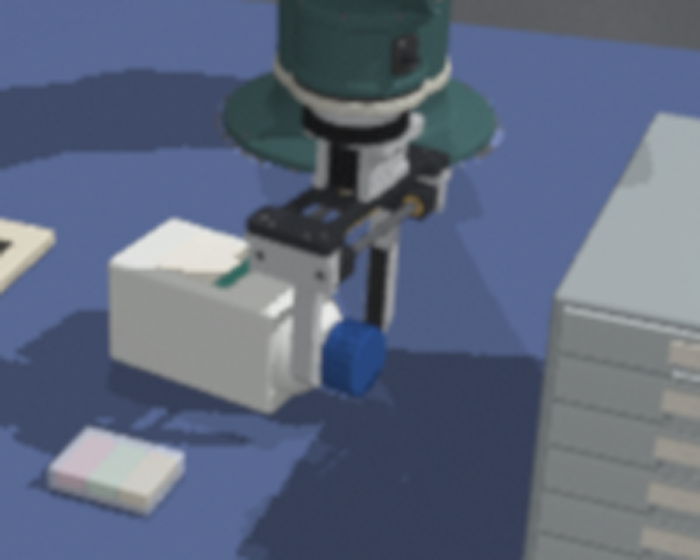

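Emit:
send_rows:
  series:
    - [-0.008,0,-0.008,-0.5,0.094]
    - [0,0.012,0,0,0.094]
    - [0,0.008,0,0,0.094]
    - [0,0.004,0,0,0.094]
    - [0,0,0,0,0.094]

```text
time: 12.2
position: [0.5281, 0.1295, 0.0486]
orientation: [0.426, -0.559, 0.568, -0.428]
contact_force: [-0.1, -0.0, 0.0]
width: 0.996
```

```bash
python3 go.py 0.526 0.125 0.045 -15.7
python3 - <<'E'
from h import *
im2,d2,_=grab('scene','scene5'); crop(im2,230,430,120,280,3.5,'c5s')
s=status.observe();M=R.from_quat(s['orientation']).as_matrix();print(proj('scene',[s['position'],s['position']+M[:,2]*.047,[.526,.125,.045]]))
E
```

```text
t 12.2 pos [0.5281 0.1295 0.0486] F [-0.1455 -0.0244  0.0204] w 0.0936
ang z -15.66 tilt [ 0.0096 -0.0089 -0.9999] shift [ 0.0049  0.0036 -0.0008]
spin to go 0.04
[[332.3340344  221.9946258 ]
 [323.18735271 229.79911164]
 [330.81359011 222.58300562]]
```

View pics/c5s.png

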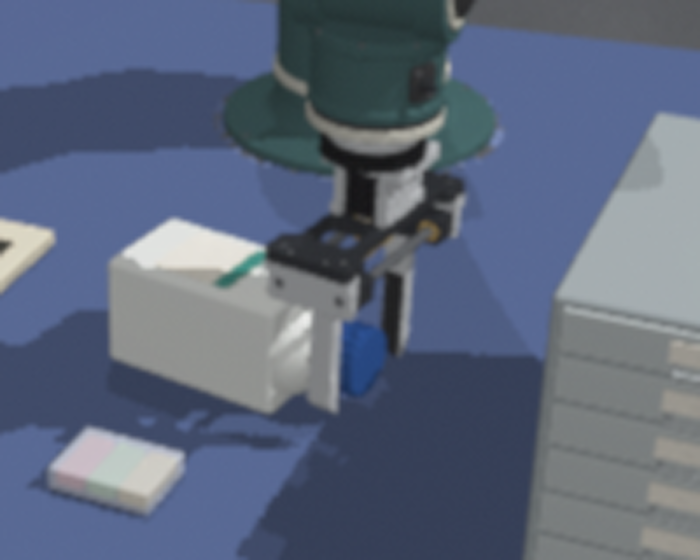

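Emit:
send_rows:
  series:
    - [0.004,0.004,0,0,0.094]
    - [0.001,0.001,0,0,0.04]
    - [0,0,0,0,0.04]
    - [0,0,0,0,0.04]
    - [0,0,0,0,0.04]
    - [0,0,0,0,0.04]
    - [0,0,0,0,0.04]
    - [0,0,0,0,0.04]
    - [0,0,0,0,0.04]
    - [0,0,0,0,0.04]

```text
time: 13.08
position: [0.527, 0.1235, 0.044]
orientation: [0.426, -0.559, 0.568, -0.428]
contact_force: [-0.7, -0.4, -0.8]
width: 0.57
```

```bash
python3 go.py 0.526 0.125 0.045 -15.7
python3 - <<'E'
from h import *
im2,d2,_=grab('scene','scene6'); crop(im2,230,430,120,280,3.5,'c6s')
E
```

```text
t 13.08 pos [0.527  0.1235 0.044 ] F [-0.6547 -0.357  -0.8277] w 0.0536
ang z -15.72 tilt [ 0.0099 -0.009  -0.9999] shift [-0.0011 -0.001  -0.0013]
spin to go -0.02
```

View pics/c6s.png

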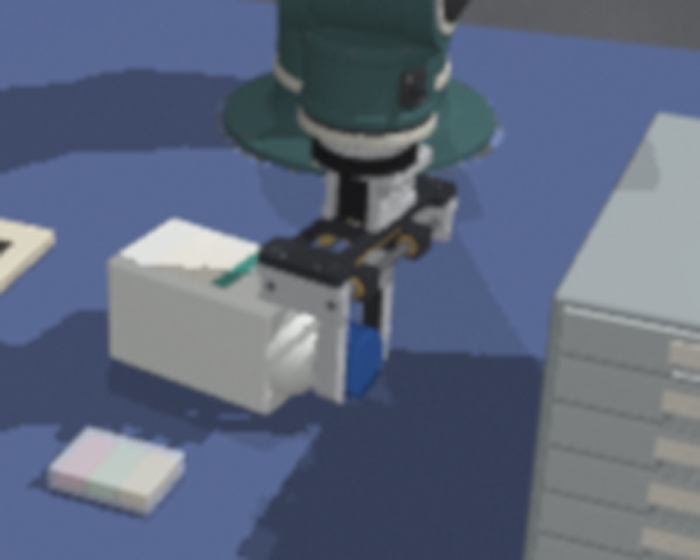

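The cap is gripped at 53.6 mm opening, with the bottle still lying flat. I'll now raise the cap along the arc about the foot edge.

Emit:
send_rows:
  series:
    - [0.002,-0.008,0,0,0.04]
    - [0.003,-0.009,0,0,0.04]
    - [0.003,-0.009,0,0,0.04]
    - [0.003,-0.009,0,0,0.04]
    - [0.004,-0.008,0,0,0.04]
    - [0.004,-0.008,0,0,0.04]
    - [0.004,-0.008,0,0,0.04]
    - [0.004,-0.008,0,0,0.04]
    - [0,0,0,0,0.04]

```text
time: 13.88
position: [0.518, 0.0946, 0.1194]
orientation: [0.425, -0.559, 0.569, -0.428]
contact_force: [0.7, -0.1, -2.2]
width: 0.565
```

```bash
python3 go.py 0.5191 0.0954 0.11 -15.7
python3 - <<'E'
from h import *
im2,d2,_=grab('scene','scene7'); crop(im2,230,430,120,280,3.5,'c7s')
E
```

```text
t 13.88 pos [0.518  0.0946 0.1194] F [ 0.6961 -0.1152 -2.1695] w 0.0531
ang z -15.8 tilt [ 0.0106 -0.0084 -0.9999] shift [-0.0011  0.0094  0.0007]
spin to go -0.1
```

View pics/c7s.png

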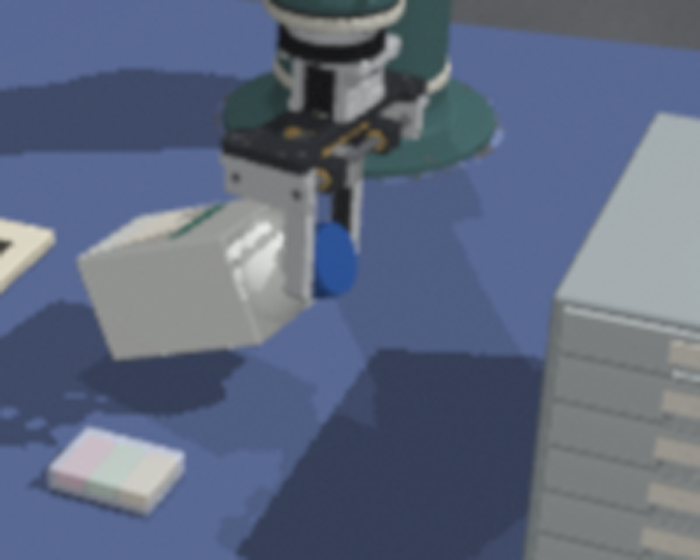

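The bottle turns in the grip as intended. Its foot edge is on the bench at about (115,355) in the crop, and the wrist carries 2.2 N, part of the weight. I'll continue the arc.

Emit:
send_rows:
  series:
    - [0.0055,-0.008,0,0,0.04]
    - [0.006,-0.0075,0,0,0.04]
    - [0.0065,-0.007,0,0,0.04]
    - [0.007,-0.0065,0,0,0.04]
    - [0.0075,-0.006,0,0,0.04]
    - [0.0075,-0.0055,0,0,0.04]
    - [0.008,-0.005,0,0,0.04]
    - [0.008,-0.005,0,0,0.04]
    - [0,0,0,0,0.04]

```text
time: 14.68
position: [0.4998, 0.0354, 0.1743]
orientation: [0.426, -0.56, 0.568, -0.427]
contact_force: [0.0, -0.5, -4.1]
width: 0.566
```

```bash
python3 go.py 0.5191 0.0954 0.17 -5.7
python3 - <<'E'
from h import *
im2,d2,_=grab('scene','scene8'); crop(im2,230,430,100,280,3.3,'c8s')
E
```

```text
t 14.68 pos [0.4998 0.0354 0.1743] F [ 0.0342 -0.4501 -4.0925] w 0.0532
ang z -15.79 tilt [ 0.0092 -0.0088 -0.9999] shift [-0.063   0.0039  0.0022]
spin to go -10.09
```

View pics/c8s.png

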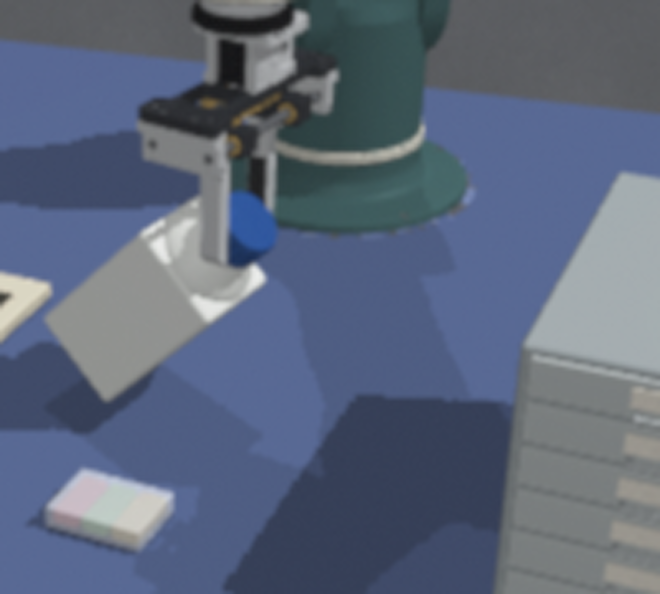

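```bash
cat > bot.py <<'E'
from h import *
np.set_printoptions(precision=4,suppress=True)
import sys
def axis_fit(S,cap):
    # points of side faces of white bottle near cap
    Q=S.reshape(-1,3)
    Q=Q[np.linalg.norm(Q-cap,axis=1)<.26]
    return Q
if __name__=='__main__':
    name=sys.argv[1]
    s=status.observe();p=s['position']
    im2,d2,S=grab('scene',name)
    hsv=cv2.cvtColor(im2,cv2.COLOR_BGR2HSV)
    m=(hsv[...,1]<60)&(hsv[...,2]>70)&(S[...,2]>-.01)&(S[...,2]<p[2])&(np.linalg.norm(S-p,axis=-1)<.24)&(S[...,1]<p[1]+.03)&(np.abs(S[...,0]-p[0])<.13)
    n,l,st,c=cv2.connectedComponentsWithStats(m.astype(np.uint8))
    k=1+np.argmax(st[1:,4]); m=l==k
    P=S[m]; 
    # side face plane facing +x
    c0=P.mean(0)
    f=P
    for _ in range(6):
        q=f.mean(0);_,_,v=np.linalg.svd(f-q);nn=v[2]*np.sign(v[2][0]);f=P[np.abs((P-q)@nn)<.004]
    print('t',s['time'],'tcp',p,'F',s['contact_force'])
    print('face n',nn,'npts',len(f),len(P))
    e1=np.cross([0,0,1],nn);e1/=np.linalg.norm(e1);e2=np.cross(nn,e1)
    r=cv2.minAreaRect(np.c_[(f-q)@e1,(f-q)@e2].astype(np.float32));b=cv2.boxPoints(r)
    print('rect',r[1],r[2]);print('corners',np.array([q+a*e1+c*e2 for a,c in b]))
    print('lowest pts',P[np.argsort(P[:,2])[:15]].mean(0), 'yaw of face normal',np.degrees(np.arctan2(nn[1],nn[0])))
E
python3 bot.py sc9
```

```text
t 14.7333 tcp [0.4999 0.0363 0.1739] F [ 0.1799  0.0032 -3.3942]
face n [ 0.9807 -0.1911  0.0404] npts 917 1896
rect (0.19630423188209534, 0.08906759321689606) 46.40337371826172
corners [[ 0.5056 -0.1322  0.066 ]
 [ 0.5203 -0.0693  0.0046]
 [ 0.5406  0.0646  0.1467]
 [ 0.5258  0.0018  0.208 ]]
lowest pts [ 0.4987 -0.0847  0.0042] yaw of face normal -11.023425045922014
```

The foot corner measures at bench level (z 0.0046, which is within the depth offset) and the tilt is about 46°. I'll drag towards the cabinet and square the yaw to the panel.

Emit:
send_rows:
  series:
    - [-0.006,0,0,-1,0.04]
    - [-0.01,0,0,-1,0.04]
    - [-0.012,0,0,-1,0.04]
    - [-0.012,0,0,-1,0.04]
    - [-0.012,0,0,-1,0.04]
    - [-0.012,0,0,-1,0.04]
    - [-0.012,0,0,-1,0.04]
    - [-0.012,0,0,-1,0.04]
    - [-0.012,0,0,-1,0.04]
    - [-0.012,0,0,-1,0.04]
    - [-0.008,0,0,0,0.04]
    - [0,0,0,0,0.04]

```text
time: 15.78
position: [0.5221, 0.1725, 0.1703]
orientation: [0.482, -0.514, 0.522, -0.481]
contact_force: [-0.9, 1.1, -0.7]
width: 0.569
```

```bash
python3 go.py 0.523 0.267 0.174 -5.7; python3 bot.py sc10
python3 - <<'E'
from h import *
im2=cv2.imread('pics/sc10.png'); crop(im2,230,430,100,280,3.3,'c10s')
E
```

```text
t 15.78 pos [0.5221 0.1725 0.1703] F [-0.9459  1.0558 -0.6872] w 0.0534
ang z -4.21 tilt [ 0.0059 -0.0095 -0.9999] shift [-0.0943 -0.0045 -0.006 ]
spin to go 1.49
t 15.7833 tcp [0.5221 0.1725 0.1703] F [-0.9459  1.0558 -0.6872]
face n [ 0.974  -0.1449  0.1739] npts 885 2439
rect (0.19509612023830414, 0.08998987823724747) 45.3256950378418
corners [[0.549  0.0031 0.0659]
 [0.5693 0.0647 0.0036]
 [0.5657 0.204  0.1402]
 [0.5454 0.1423 0.2025]]
lowest pts [0.5307 0.0426 0.0008] yaw of face normal -8.462727308937618
```

View pics/c10s.png

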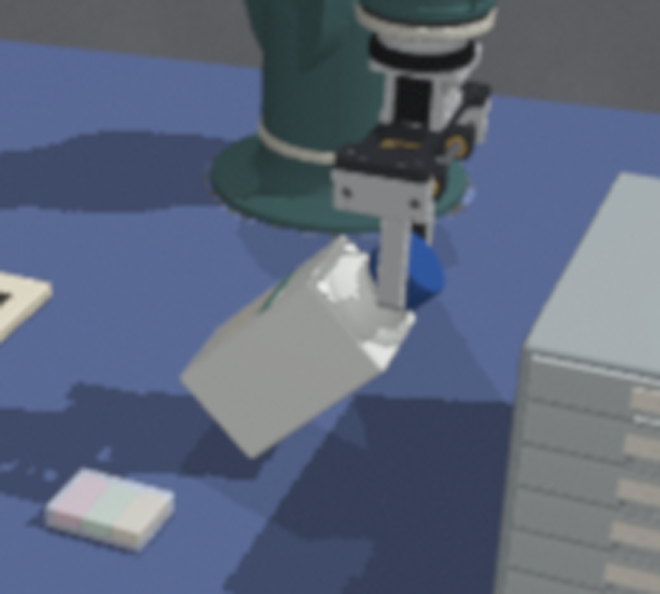

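Emit:
send_rows:
  series:
    - [-0.006,-0.001,0,0.5,0.04]
    - [-0.01,-0.001,-0.001,0.5,0.04]
    - [-0.01,-0.001,-0.001,0.5,0.04]
    - [-0.01,-0.001,-0.001,0,0.04]
    - [-0.01,0,0,0,0.04]
    - [-0.01,0,0,0,0.04]
    - [-0.008,0,0,0,0.04]
    - [-0.006,0,0,0,0.04]
    - [0,0,0,0,0.04]

```text
time: 16.58
position: [0.5266, 0.2448, 0.1742]
orientation: [0.473, -0.523, 0.53, -0.471]
contact_force: [0.5, -0.1, -2.6]
width: 0.569
```

```bash
python3 go.py 0.523 0.267 0.174 -5.7; python3 bot.py sc11
python3 - <<'E'
from h import *
im2=cv2.imread('pics/sc11.png'); crop(im2,270,470,100,280,3.3,'c11s')
im,d,W=grab('top','top11');crop(im,120,300,170,300,4,'c11t')
E
```

```text
t 16.58 pos [0.5266 0.2448 0.1742] F [ 0.5052 -0.0595 -2.6292] w 0.0535
ang z -6.24 tilt [ 0.0059 -0.0094 -0.9999] shift [-0.0217 -0.     -0.006 ]
spin to go -0.54
t 16.5833 tcp [0.5266 0.2448 0.1742] F [ 0.5052 -0.0595 -2.6292]
face n [ 0.9661 -0.1898  0.175 ] npts 905 2579
rect (0.1996690034866333, 0.09052368998527527) 46.842838287353516
corners [[0.5471 0.0768 0.0641]
 [0.5705 0.1395 0.0032]
 [0.5718 0.2784 0.1466]
 [0.5484 0.2157 0.2075]]
lowest pts [0.5275 0.1166 0.0013] yaw of face normal -11.114426128788375
```

View pics/c11s.png

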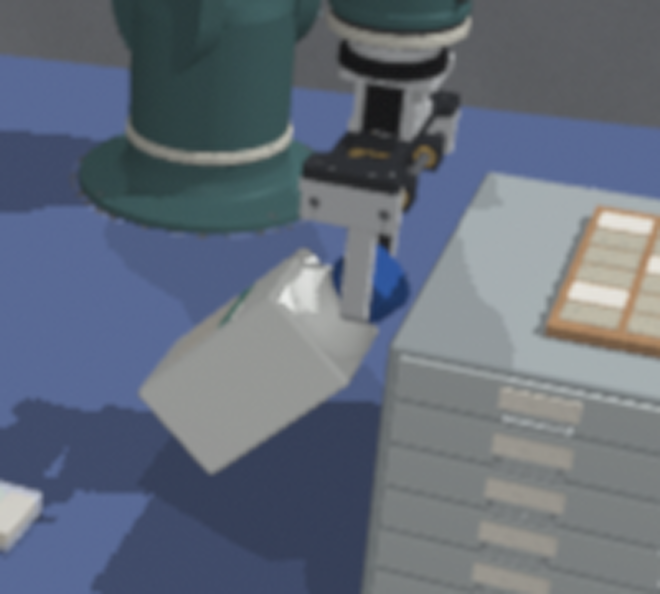

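View pics/c11t.png

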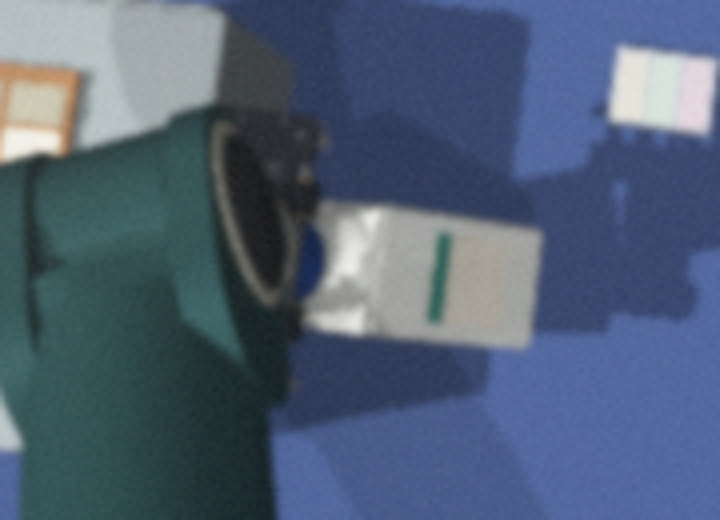

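Run:
```python
from h import *
np.set_printoptions(precision=4,suppress=True)
W=cloud('top',np.load('pics/top11.npy'));im=cv2.imread('pics/top11.png')
# back face region crop pixels (400..520, 225..330)/4 + (120,170)
P=W[230:250,222:248].reshape(-1,3); 
for _ in range(4):
    q=P.mean(0);v=np.linalg.svd(P-q)[2];n=v[2]*np.sign(v[2][2]);P=P[np.abs((P-q)@n)<.004]
print(n,len(P),'tilt of face from horiz',np.degrees(np.arccos(n[2])),'azimuth',np.degrees(np.arctan2(n[1],n[0])))
```

```text
Traceback (most recent call last):
numpy.linalg.LinAlgError: SVD did not converge
```

Run:
```python
from h import *
np.set_printoptions(precision=4,suppress=True)
W=cloud('top',np.load('pics/top11.npy'))
P=W[230:250,222:248].reshape(-1,3); P=P[~np.isnan(P[:,0])]
for _ in range(4):
    q=P.mean(0);v=np.linalg.svd(P-q,full_matrices=False)[2];n=v[2]*np.sign(v[2][2]);P=P[np.abs((P-q)@n)<.004]
print(q,n,len(P),'tilt of face from horiz',np.degrees(np.arccos(n[2])),'azimuth',np.degrees(np.arctan2(n[1],n[0])))
```

```text
[0.5165 0.1343 0.1224] [-0.0687 -0.7196  0.691 ] 505 tilt of face from horiz 46.288574461001495 azimuth -95.45639630459294
```

The back face normal points straight away from the panel (azimuth −95.5°), with a tilt of 46° and no roll. I'll close the last 22 mm or so to the cabinet gently.

Emit:
send_rows:
  series:
    - [-0.006,0,0,-0.4,0.04]
    - [-0.006,0,0,0,0.04]
    - [-0.004,0,0,0,0.04]
    - [-0.003,0,0,0,0.04]

```text
time: 17.02
position: [0.5291, 0.2616, 0.1742]
orientation: [0.474, -0.522, 0.53, -0.472]
contact_force: [0.3, 0.3, -3.2]
width: 0.566
```

```bash
python3 go.py 0.523 0.267 0.174 -5.7
```

```text
t 17.02 pos [0.5291 0.2616 0.1742] F [ 0.3012  0.3407 -3.246 ] w 0.0532
ang z -6.03 tilt [ 0.0057 -0.0103 -0.9999] shift [-0.0047  0.0001 -0.0067]
spin to go -0.33
```

Emit:
send_rows:
  series:
    - [-0.003,0,0,0,0.04]
    - [-0.002,0,0,0,0.04]
    - [-0.002,0,0,0,0.04]

```text
time: 17.27
position: [0.5297, 0.2664, 0.1737]
orientation: [0.475, -0.521, 0.531, -0.47]
contact_force: [-4.1, -12.7, 1.4]
width: 0.571
```

Emit:
send_rows:
  series:
    - [-0.002,0,0,0,0.04]
    - [-0.002,0,0,0,0.04]

```text
time: 17.43
position: [0.5299, 0.2667, 0.1735]
orientation: [0.476, -0.521, 0.532, -0.467]
contact_force: [-5.4, -11.5, 5.7]
width: 0.569
```

The cap touches the panel: reaction −12 N, at the cap position I predicted for contact. I'll dwell a moment, look, then work it up.

Emit:
send_rows:
  series:
    - [-0.001,0,0,0,0.04]
    - [-0.001,0,0,0,0.04]
    - [-0.001,0,0,0,0.04]
    - [-0.001,0,0,0,0.04]

```text
time: 17.77
position: [0.53, 0.2664, 0.1734]
orientation: [0.477, -0.521, 0.534, -0.464]
contact_force: [-2.8, -5.5, 0.9]
width: 0.57
```

```bash
cat > tilt.py <<'E'
from h import *; import sys
np.set_printoptions(precision=4,suppress=True)
s=status.observe();p=s['position'];name=sys.argv[1]
im2,d2,S=grab('scene',name); crop(im2,270,470,100,280,3.3,name+'c')
M=R.from_quat(s['orientation']).as_matrix()
print('t',round(s['time'],2),'tcp',p,'F',s['contact_force'],'dist to panel',-(p[:2]-[.544,.2955])@[.099,.995])
m=(S[...,2]>-.01)&(S[...,2]<p[2]+.02)&(np.linalg.norm(S-p,axis=-1)<.24)&(S[...,1]<p[1]+.06)&(S[...,0]>p[0]-.02)&(S[...,0]<p[0]+.08)
hsv=cv2.cvtColor(im2,cv2.COLOR_BGR2HSV); m&=(hsv[...,1]<70)
# side face: points with normal coordinate along panel x
nn=np.array([.995,-.099,0]); q=p+nn*.045
f=S[m]; f=f[np.abs((f-q)@nn)<.012]
e1=np.array([.099,.995,0]);ab=np.c_[(f-p)@e1,f[:,2]]
ab=ab[ab[:,1]<p[2]-.0]
r=cv2.minAreaRect(ab.astype(np.float32));b=cv2.boxPoints(r)
print(len(ab),'rect',r); print('corners (along n rel cap, z)',b)
E
python3 tilt.py sc12
```

```text
t 17.77 tcp [0.53   0.2664 0.1734] F [-2.8199 -5.4941  0.9214] dist to panel 0.030381472809316256
2035 rect ((-0.07582569867372513, 0.08631625026464462), (0.17483460903167725, 0.1707513928413391), 89.60240936279297)
corners (along n rel cap, z) [[-0.1618 -0.0005]
 [ 0.0089 -0.0017]
 [ 0.0102  0.1731]
 [-0.1606  0.1743]]
```

View pics/sc12c.png

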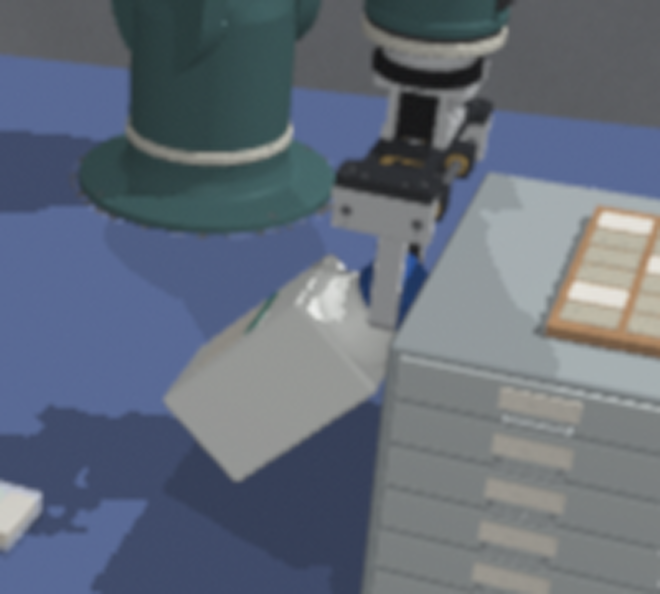

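The cap is against the panel edge in the crop (pixel 405,290), with the bottle leaning at about 46° and its foot corner on the bench at (237,480). Raising it along the panel.

Emit:
send_rows:
  series:
    - [-0.001,-0.003,0,0,0.04]
    - [-0.001,-0.003,0,0,0.04]
    - [-0.001,-0.003,0,0,0.04]
    - [-0.001,-0.003,0,0,0.04]
    - [-0.001,0,0,0,0.04]

```text
time: 18.23
position: [0.5295, 0.2666, 0.1838]
orientation: [0.48, -0.521, 0.536, -0.46]
contact_force: [-2.1, -5.2, -0.1]
width: 0.568
```

```bash
python3 go.py 0.53 0.2664 0.1855 -5.7;python3 bot.py sc13; python3 -c "
from h import *
crop(cv2.imread('pics/sc13.png'),270,470,100,280,3.3,'c13s')"
```

```text
t 18.23 pos [0.5295 0.2666 0.1838] F [-2.0779 -5.2383 -0.1263] w 0.0534
ang z -6.74 tilt [-0.0074 -0.0346 -0.9994] shift [ 0.0002 -0.0017  0.0005]
spin to go -1.04
t 18.2333 tcp [0.5295 0.2666 0.1838] F [-2.0779 -5.2383 -0.1263]
face n [ 0.9692 -0.1909  0.1558] npts 950 2631
rect (0.19941681623458862, 0.09021291136741638) 47.5003662109375
corners [[0.549  0.0976 0.0708]
 [0.5712 0.161  0.0106]
 [0.5748 0.2976 0.1558]
 [0.5526 0.2342 0.216 ]]
lowest pts [0.5256 0.1428 0.003 ] yaw of face normal -11.144575197338987
```

View pics/c13s.png

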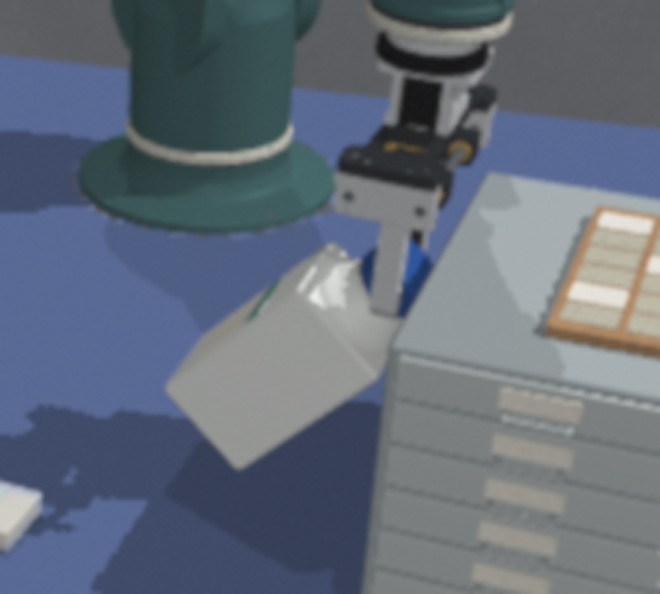

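The foot corner came up by about 7 mm (z 0.0106), because the grip is now too stiff for the bottle to swing at this angle. I'll set the foot back down, let the bottle rest against the cabinet, then work it up by pushing at the foot.

Emit:
send_rows:
  series:
    - [0,0.003,0,0,0.04]
    - [0,0.003,0,0,0.04]
    - [0,0.002,0,0,0.04]
    - [0,0,0,0,0.04]

```text
time: 18.62
position: [0.5298, 0.2662, 0.1752]
orientation: [0.48, -0.521, 0.536, -0.459]
contact_force: [0.7, -1.4, -3.0]
width: 0.57
```

```bash
python3 bot.py sc14;python3 go.py 0.53 0.2664 0.174 -5.7
```

```text
t 18.6167 tcp [0.5298 0.2662 0.1752] F [ 0.7455 -1.3739 -2.9663]
face n [ 0.9567 -0.2299  0.1787] npts 851 2607
rect (0.20102724432945251, 0.09108640998601913) 46.94264221191406
corners [[0.545  0.0986 0.0644]
 [0.5714 0.1607 0.0032]
 [0.5779 0.3003 0.1478]
 [0.5516 0.2382 0.209 ]]
lowest pts [0.5315 0.1419 0.0011] yaw of face normal -13.512890360369363
t 18.67 pos [0.5298 0.2661 0.1753] F [ 0.2479 -1.052  -3.4101] w 0.0535
ang z -6.78 tilt [-0.0071 -0.035  -0.9994] shift [-0.0003  0.0013  0.0002]
spin to go -1.08
```

The foot is back on the bench. I'll settle 2 mm more and release with a little wall contact.

Emit:
send_rows:
  series:
    - [-0.001,0.0015,0,0,0.04]
    - [-0.001,0.0015,0,0,0.04]
    - [-0.001,0.0005,0,0,0.04]

```text
time: 18.92
position: [0.5304, 0.2673, 0.1741]
orientation: [0.48, -0.521, 0.537, -0.459]
contact_force: [-8.9, -10.3, 9.5]
width: 0.569
```

Emit:
send_rows:
  series:
    - [-0.0005,0,0,0,0.06]
    - [0,0,0,0,0.064]
    - [0,0,0,0,0.064]

```text
time: 19.17
position: [0.5309, 0.2682, 0.175]
orientation: [0.479, -0.521, 0.537, -0.459]
contact_force: [-0.3, -0.3, 0.1]
width: 0.677
```

```bash
python3 bot.py sc15;python3 go.py 0.53 0.2664 0.174 -5.7;  python3 -c "
from h import *
crop(cv2.imread('pics/sc15.png'),270,470,100,280,3.3,'c15s')"
```

```text
t 19.1667 tcp [0.5309 0.2682 0.175 ] F [-0.2526 -0.3359  0.1232]
face n [ 0.9633 -0.2108  0.1661] npts 940 2572
rect (0.20127171277999878, 0.09063476324081421) 47.855289459228516
corners [[0.5468 0.0976 0.0608]
 [0.571  0.1611 0.0009]
 [0.5757 0.2983 0.148 ]
 [0.5515 0.2349 0.208 ]]
lowest pts [0.5286 0.1389 0.0004] yaw of face normal -12.345140196151721
t 19.22 pos [0.5308 0.2682 0.1749] F [0.5877 0.4795 0.1023] w 0.0639
ang z -6.86 tilt [-0.0069 -0.0352 -0.9994] shift [ 0.0018  0.001  -0.0006]
spin to go -1.16
```

View pics/c15s.png

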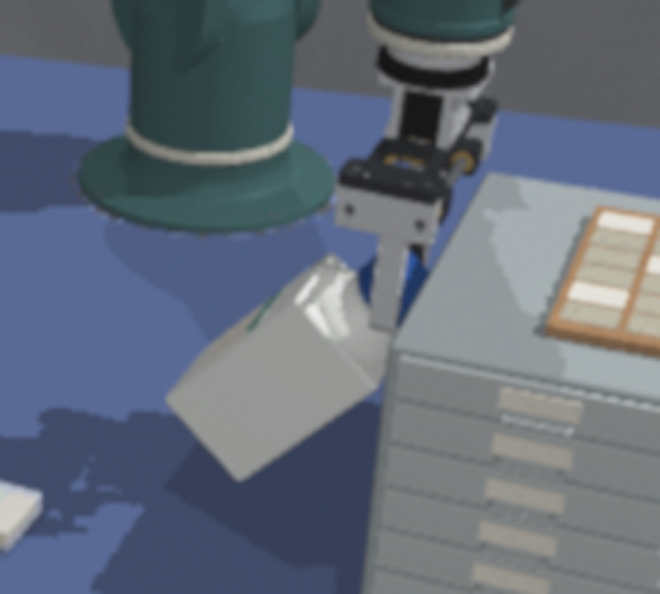

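The bottle now rests on its own against the panel: force at the tool is about 0, it leans at about 47° and the foot corner is at z≈0.001. I'll lift off and go round behind the foot.

Emit:
send_rows:
  series:
    - [0,0,0,0,0.09]
    - [0,0,0,0,0.09]
    - [0,-0.01,0,0,0.09]
    - [0.0005,-0.02,0,0,0.09]
    - [0.001,-0.025,0,0,0.09]
    - [0.001,-0.025,0,0,0.09]
    - [0.01,-0.01,0,-0.5,0.09]
    - [0.03,0,0,-0.5,0.07]
    - [0.035,0,0,0,0.05]
    - [0.035,0,0,0,0.05]
    - [0.035,0,0,0,0.05]
    - [0.03,0,0,0,0.05]

```text
time: 20.22
position: [0.5118, 0.0937, 0.2787]
orientation: [0.487, -0.514, 0.529, -0.468]
contact_force: [0.7, 0.4, 0.3]
width: 0.641
```

```bash
python3 go.py 0.510 0.058 0.12 -5.7; python3 bot.py sc16; python3 -c "
from h import *
crop(cv2.imread('pics/sc16.png'),250,450,80,280,2.9,'c16s')"
```

```text
t 20.22 pos [0.5118 0.0937 0.2787] F [0.6849 0.3947 0.3151] w 0.0602
ang z -5.11 tilt [-0.0054 -0.0345 -0.9994] shift [0.0301 0.1599 0.0018]
spin to go 0.59
t 20.2167 tcp [0.5118 0.0937 0.2787] F [0.6849 0.3947 0.3151]
face n [ 0.0166 -0.9668  0.255 ] npts 53 93
rect (0.03767913579940796, 0.08639295399188995) 74.47645568847656
corners [[0.4749 0.1161 0.0685]
 [0.5583 0.1116 0.0461]
 [0.5682 0.121  0.0812]
 [0.4849 0.1255 0.1036]]
lowest pts [0.5551 0.1185 0.0506] yaw of face normal -89.01914577175036
```

View pics/c16s.png

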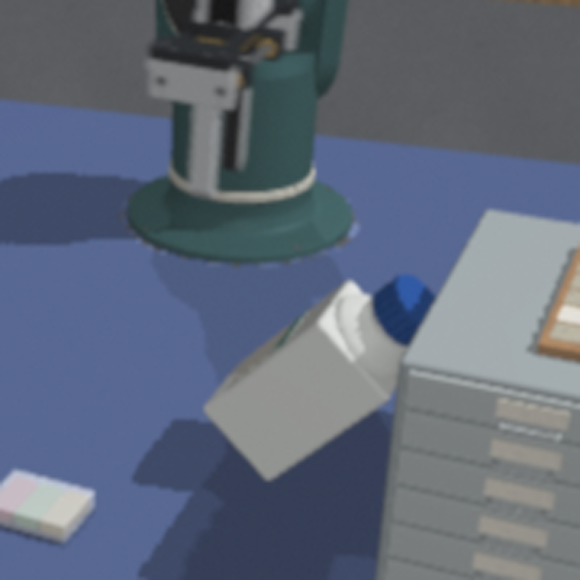

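The bottle rests alone, leaning on the cabinet with its cap at crop pixel (407,305) and its foot corner at (268,480). I'll go down behind the foot's upper edge.

Emit:
send_rows:
  series:
    - [0.025,0,0.001,0.5,0.05]
    - [0.012,0.02,0,0,0.05]
    - [0.004,0.035,0,0,0.05]
    - [0,0.035,0,0,0.05]
    - [0,0.035,0,0,0.05]
    - [0,0.02,0,0,0.05]
    - [0,0,0,0,0.05]

```text
time: 20.85
position: [0.5082, 0.0342, 0.1352]
orientation: [0.478, -0.518, 0.536, -0.465]
contact_force: [-1.2, -0.7, -0.0]
width: 0.529
```

```bash
sed -i "s/s=status.observe();p=s\['position'\]/s=status.observe();p=np.array([.53,.2664,.174])/; s/S\[...,2\]<p\[2\])/S[...,2]<.21)/; s/'tcp',p/'tcp',s['position']/; s/<.24)/<.22)/" bot.py; sed -i "s/print('rect'/print('dist to panel of corners',[round(float(-((q+a*e1+c*e2)[:2]-[.544,.2955])@[.099,.995]),4) for a,c in b]);print('rect'/" bot.py; python3 bot.py sc17;python3 go.py 0.507 0.058 0.049 -5.7;python3 -c "
from h import *
crop(cv2.imread('pics/sc17.png'),250,450,80,280,2.9,'c17s')"
```

```text
t 20.85 tcp [0.5082 0.0342 0.1352] F [-1.2124 -0.6654 -0.047 ]
face n [ 0.9578 -0.2126  0.1934] npts 858 2575
dist to panel of corners [0.1963, 0.1314, 0.0052, 0.0702]
rect (0.1827610731124878, 0.09097546339035034) 47.29657745361328
corners [[0.5465 0.0979 0.0635]
 [0.5727 0.1606 0.0029]
 [0.5742 0.2872 0.1347]
 [0.548  0.2246 0.1952]]
lowest pts [0.5448 0.1609 0.0029] yaw of face normal -12.514512535265274
t 20.9 pos [0.5088 0.0342 0.1368] F [-0.6458 -0.0855 -0.0176] w 0.0501
ang z -6.36 tilt [ 0.0042 -0.0304 -0.9995] shift [-0.0261  0.0871 -0.0051]
spin to go -0.66
```

View pics/c17s.png

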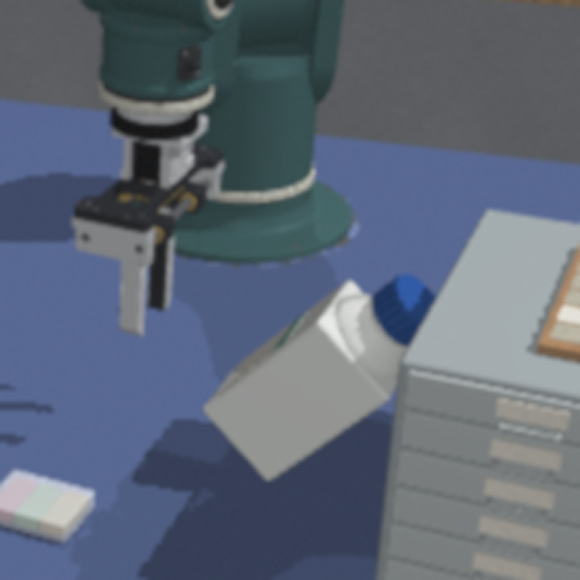

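Emit:
send_rows:
  series:
    - [0,0.02,0,-0.6,0.05]
    - [-0.005,0.03,-0.001,0,0.05]
    - [-0.01,0.025,0,0,0.05]
    - [-0.01,0.01,0,0,0.05]
    - [-0.01,0.002,0,0,0.05]
    - [0,0,0,0,0.05]

```text
time: 21.4
position: [0.5181, 0.0698, 0.0559]
orientation: [0.477, -0.514, 0.535, -0.472]
contact_force: [0.0, 1.0, -0.0]
width: 0.531
```

```bash
python3 go.py 0.510 0.092 0.049 -5.7
```

```text
t 21.4 pos [0.5181 0.0698 0.0559] F [ 0.0065  1.002  -0.0413] w 0.0499
ang z -5.68 tilt [ 0.0154 -0.026  -0.9995] shift [-0.0214  0.0062 -0.0104]
spin to go 0.02
```

Emit:
send_rows:
  series:
    - [-0.006,0.004,-0.008,0,0.05]
    - [-0.006,0.003,-0.002,0,0.05]
    - [-0.005,0,0,0,0.05]
    - [-0.003,0,0,0,0.05]

```text
time: 21.73
position: [0.5116, 0.0932, 0.0523]
orientation: [0.475, -0.513, 0.535, -0.474]
contact_force: [-0.7, 0.8, -0.7]
width: 0.533
```

```bash
python3 go.py 0.510 0.092 0.049 -5.7
```

```text
t 21.73 pos [0.5116 0.0932 0.0523] F [-0.6772  0.767  -0.6546] w 0.0501
ang z -5.63 tilt [ 0.0207 -0.0238 -0.9995] shift [ 0.0013  0.0033 -0.0016]
spin to go 0.07
```

Emit:
send_rows:
  series:
    - [-0.003,0,0,0,0.05]
    - [-0.003,0,0,0,0.05]
    - [-0.003,0,0,0,0.05]
    - [-0.003,0,0,0,0.05]

```text
time: 22.07
position: [0.5118, 0.0961, 0.0522]
orientation: [0.475, -0.513, 0.54, -0.469]
contact_force: [-0.6, -16.8, -0.7]
width: 0.532
```

```bash
python3 go.py 0.510 0.092 0.049 -5.7; python3 bot.py sc18;python3 -c "
from h import *
crop(cv2.imread('pics/sc18.png'),250,450,80,280,2.9,'c18s')"
```

```text
t 22.07 pos [0.5118 0.0961 0.0522] F [ -0.5807 -16.8085  -0.6729] w 0.05
ang z -6.19 tilt [ 0.0187 -0.0344 -0.9992] shift [ 0.0042  0.0033 -0.0015]
spin to go -0.49
t 22.0667 tcp [0.5118 0.0961 0.0522] F [ -0.5807 -16.8085  -0.6729]
face n [ 0.9996 -0.028  -0.0028] npts 1179 3094
dist to panel of corners [0.2168, 0.1254, 0.0115, 0.103]
rect (0.1691533923149109, 0.12420922517776489) 47.57765579223633
corners [[ 0.559   0.0761  0.0836]
 [ 0.5613  0.1678 -0.0002]
 [ 0.5649  0.2818  0.1247]
 [ 0.5625  0.1902  0.2085]]
lowest pts [0.5404 0.1616 0.0023] yaw of face normal -1.605826009247507
```

View pics/c18s.png

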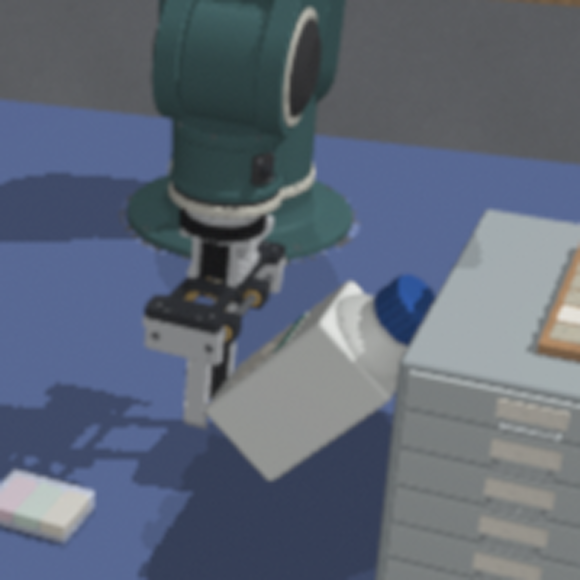

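The push at the foot edge reached 17 N without moving the foot much. Wall friction jams it, so I'm stopping that. I'll re-grip the cap and work the bottle up in short arcs about the gripping foot edge, bringing it back to the cabinet each time.

Emit:
send_rows:
  series:
    - [0.015,0,0,-0.5,0.06]
    - [0.02,0,0,0,0.08]
    - [0.01,-0.02,0,0,0.094]
    - [0,-0.04,0,0,0.094]
    - [0,-0.04,0,0,0.094]
    - [0,-0.04,0,0,0.094]
    - [0,-0.04,0,0,0.094]
    - [-0.01,-0.03,0,0,0.094]
    - [-0.03,0,0,0,0.094]
    - [-0.035,0,0,0,0.094]
    - [-0.035,0,0,0,0.094]
    - [-0.035,0,0,0,0.094]

```text
time: 23.12
position: [0.52, 0.1953, 0.2752]
orientation: [0.471, -0.515, 0.543, -0.467]
contact_force: [0.1, -0.3, 0.4]
width: 1.003
```

```bash
python3 go.py 0.5305 0.2675 0.26 -5.7; python3 bot.py sc19
```

```text
t 23.12 pos [0.52   0.1953 0.2752] F [ 0.137  -0.3185  0.3942] w 0.0943
ang z -6.88 tilt [ 0.0227 -0.0325 -0.9992] shift [-0.0734  0.0131  0.0014]
spin to go -1.18
t 23.1167 tcp [0.52   0.1953 0.2752] F [ 0.137  -0.3185  0.3942]
face n [ 0.9578 -0.2117  0.1944] npts 833 2566
dist to panel of corners [0.1946, 0.1273, 0.0046, 0.0719]
rect (0.18343906104564667, 0.0916605293750763) 49.013267517089844
corners [[0.5476 0.0996 0.0609]
 [0.574  0.1646 0.0019]
 [0.5737 0.2879 0.1378]
 [0.5473 0.2229 0.1967]]
lowest pts [0.5504 0.1595 0.0036] yaw of face normal -12.464486593981814
```

The measurement shows that push did work it up, from 47.3° to 49.0°, with the foot 4 mm closer. It only needs a bit more travel per step, so I'll return behind the foot.

Emit:
send_rows:
  series:
    - [0.03,0,0,-1,0.05]
    - [0.035,0,0.002,0,0.05]
    - [0.035,0,0.001,0,0.05]
    - [0.03,0,0,0,0.05]
    - [0.01,0.02,0,0,0.05]
    - [0,0.035,0,0,0.05]
    - [0,0.035,-0.003,0,0.05]
    - [0,0.035,-0.003,0,0.05]
    - [0,0.035,-0.003,0,0.05]
    - [0,0.025,0,0,0.05]
    - [0,0.005,0,0,0.05]

```text
time: 24.08
position: [0.5071, 0.0564, 0.0874]
orientation: [0.475, -0.506, 0.537, -0.479]
contact_force: [-0.4, -0.2, -1.6]
width: 0.532
```

```bash
python3 go.py 0.511 0.090 0.05 -5.7
```

```text
t 24.08 pos [0.5071 0.0564 0.0874] F [-0.4134 -0.2281 -1.6168] w 0.05
ang z -5.15 tilt [ 0.0339 -0.0283 -0.999 ] shift [-0.0348  0.0365 -0.0005]
spin to go 0.55
```

Emit:
send_rows:
  series:
    - [-0.008,0.015,0,0.4,0.05]
    - [-0.008,0.015,0,0,0.05]
    - [-0.008,0.005,0,0,0.05]
    - [-0.006,0,0,0,0.05]
    - [-0.004,0,0,0,0.05]

```text
time: 24.5
position: [0.5133, 0.0896, 0.0535]
orientation: [0.472, -0.509, 0.54, -0.476]
contact_force: [0.5, -0.2, -0.1]
width: 0.529
```

```bash
python3 go.py 0.511 0.094 0.05 -5.7
```

```text
t 24.5 pos [0.5133 0.0896 0.0535] F [ 0.5464 -0.2126 -0.0506] w 0.0497
ang z -5.74 tilt [ 0.0347 -0.0286 -0.999 ] shift [-0.0042  0.0033 -0.0029]
spin to go -0.04
```

Now pushing with larger steps.

Emit:
send_rows:
  series:
    - [-0.005,0,-0.001,0,0.05]
    - [-0.005,0,-0.001,0,0.05]
    - [-0.005,0,0,0,0.05]
    - [-0.005,0,0,0,0.05]
    - [-0.005,0,0,0,0.05]
    - [-0.005,0,0,0,0.05]

```text
time: 25.0
position: [0.512, 0.0979, 0.0545]
orientation: [0.473, -0.508, 0.551, -0.463]
contact_force: [-0.0, -28.7, -7.7]
width: 0.534
```

```bash
python3 go.py 0.511 0.094 0.05 -5.7;  python3 bot.py sc20;python3 -c "
from h import *
crop(cv2.imread('pics/sc20.png'),250,450,80,280,2.9,'c20s')"
```

```text
t 25.0 pos [0.512  0.0979 0.0545] F [ -0.0054 -28.6561  -7.7312] w 0.0502
ang z -7.01 tilt [ 0.0302 -0.0538 -0.9981] shift [ 0.0037  0.0047 -0.0006]
spin to go -1.31
t 25.0 tcp [0.512  0.0979 0.0545] F [ -0.0054 -28.6561  -7.7312]
face n [ 0.9981 -0.0608 -0.0031] npts 1405 3072
dist to panel of corners [0.2229, 0.1279, 0.0092, 0.1042]
rect (0.1801205724477768, 0.12644316256046295) 48.743255615234375
corners [[ 0.5549  0.0704  0.0783]
 [ 0.5604  0.1653 -0.0051]
 [ 0.568   0.2838  0.1303]
 [ 0.5625  0.1889  0.2137]]
lowest pts [0.5473 0.1612 0.0036] yaw of face normal -3.484696988713022
```

View pics/c20s.png

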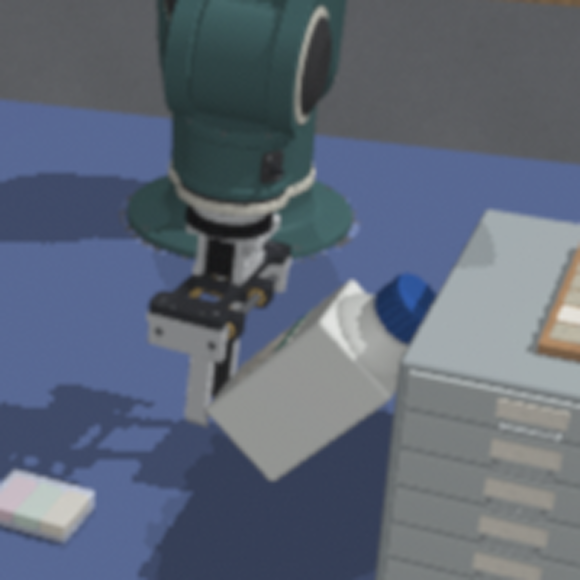

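It's jammed: 28.7 N with almost no motion, and the tool is bending. I'll stop pushing here. Instead I'll grip only the end few millimetres of the cap with the fingertips, so the bottle can swing freely, and raise it along the cabinet.

Emit:
send_rows:
  series:
    - [0.012,0,0,-1.3,0.06]
    - [0.02,0,0,0,0.08]
    - [0.015,-0.02,0,0,0.09]
    - [0,-0.04,0,0,0.09]
    - [0,-0.04,0,0,0.09]
    - [0,-0.04,0,0,0.09]
    - [0,-0.04,0,0,0.09]
    - [-0.01,-0.035,0,0,0.09]
    - [-0.03,0,0,0,0.09]
    - [-0.035,0,0,0,0.09]
    - [-0.035,0,0,0,0.09]
    - [-0.035,0,0,0,0.09]

```text
time: 26.05
position: [0.5162, 0.2006, 0.2883]
orientation: [0.469, -0.507, 0.551, -0.469]
contact_force: [0.6, 0.1, -0.4]
width: 0.957
```

```bash
python3 go.py 0.5307 0.2733 0.25 -5.7; python3 bot.py sc21
```

```text
t 26.05 pos [0.5162 0.2006 0.2883] F [ 0.6153  0.0624 -0.4444] w 0.0899
ang z -6.82 tilt [ 0.0407 -0.0466 -0.9981] shift [-0.0754  0.0354  0.004 ]
spin to go -1.12
t 26.05 tcp [0.5162 0.2006 0.2883] F [ 0.6153  0.0624 -0.4444]
face n [ 0.9634 -0.2043  0.1734] npts 935 2533
dist to panel of corners [0.1933, 0.1267, 0.0107, 0.0772]
rect (0.1742207109928131, 0.09015338867902756) 49.03651809692383
corners [[0.548  0.1009 0.0611]
 [0.5722 0.1653 0.0028]
 [0.5736 0.2818 0.1324]
 [0.5494 0.2173 0.1906]]
lowest pts [0.55   0.1592 0.0039] yaw of face normal -11.973127548329833
```

Emit:
send_rows:
  series:
    - [-0.03,0,0.002,-1,0.09]
    - [-0.03,0.005,0.002,0,0.09]
    - [-0.013,0.02,0,0,0.09]
    - [0,0.025,0,0,0.09]
    - [0,0.015,0,0,0.09]
    - [0,0.005,0,0,0.09]
    - [0,0,0,0,0.09]

```text
time: 26.68
position: [0.53, 0.2867, 0.2197]
orientation: [0.474, -0.5, 0.543, -0.48]
contact_force: [-0.2, -0.1, 0.2]
width: 0.957
```

```bash
python3 go.py 0.5307 0.2733 0.20 -5.7
```

```text
t 26.68 pos [0.53   0.2867 0.2197] F [-0.1895 -0.135   0.2474] w 0.0899
ang z -5.05 tilt [ 0.0481 -0.0398 -0.998 ] shift [0.0126 0.0203 0.0008]
spin to go 0.65
```

Emit:
send_rows:
  series:
    - [0.012,0.002,0,0.6,0.09]
    - [0.002,0.008,0,0,0.09]
    - [0,0.007,0,0,0.09]
    - [0,0.002,0,0,0.09]
    - [0,0,0,0,0.09]

```text
time: 27.1
position: [0.5306, 0.27, 0.2041]
orientation: [0.468, -0.503, 0.547, -0.479]
contact_force: [-0.3, 0.6, 0.4]
width: 0.96
```

```bash
python3 go.py 0.5307 0.2733 0.20 -5.7; python3 bot.py sc22; python3 -c "
from h import *
crop(cv2.imread('pics/sc22.png'),310,450,100,240,4.2,'c22s')"
```

```text
t 27.1 pos [0.5306 0.27   0.2041] F [-0.3483  0.5589  0.3812] w 0.0902
ang z -5.83 tilt [ 0.0519 -0.0362 -0.998 ] shift [-0.0035  0.004  -0.0005]
spin to go -0.13
t 27.1 tcp [0.5306 0.27   0.2041] F [-0.3483  0.5589  0.3812]
face n [ 0.9685 -0.187   0.1645] npts 945 2541
dist to panel of corners [0.1934, 0.1262, 0.0101, 0.0772]
rect (0.17524968087673187, 0.09029921889305115) 49.149105072021484
corners [[0.5492 0.1006 0.06  ]
 [0.5716 0.1659 0.0017]
 [0.572  0.2826 0.1325]
 [0.5495 0.2173 0.1907]]
lowest pts [0.5513 0.1614 0.0039] yaw of face normal -10.926383225985772
```

View pics/c22s.png

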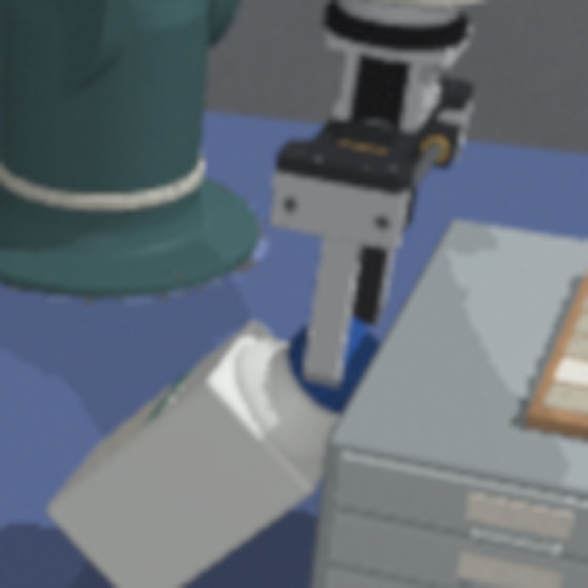

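The fingertips overlap the cap's upper part (crop pixel 325,365). I'll adjust a few millimetres and close.

Emit:
send_rows:
  series:
    - [-0.003,0.003,0,0,0.07]
    - [0,0.001,0,0,0.05]
    - [0,0,0,0,0.04]
    - [0,0,0,0,0.04]
    - [0,0,0,0,0.04]
    - [0,0,0,0,0.04]
    - [0,0,0,0,0.04]
    - [0,0,0,0,0.04]
    - [0,0,0,0,0.04]

```text
time: 27.9
position: [0.5313, 0.274, 0.2004]
orientation: [0.468, -0.503, 0.546, -0.479]
contact_force: [-0.1, -0.0, -0.3]
width: 0.567
```

```bash
python3 go.py 0.5307 0.2733 0.20 -5.7
```

```text
t 27.9 pos [0.5313 0.274  0.2004] F [-0.073  -0.0329 -0.2918] w 0.0533
ang z -5.79 tilt [ 0.0523 -0.0355 -0.998 ] shift [ 0.0008  0.0004 -0.0006]
spin to go -0.09
```

Emit:
send_rows:
  series:
    - [0,-0.003,0,0,0.04]
    - [0,-0.003,0,0,0.04]
    - [0,-0.003,0,0,0.04]
    - [0,0,0,0,0.04]

```text
time: 28.23
position: [0.5304, 0.2732, 0.2096]
orientation: [0.469, -0.503, 0.547, -0.478]
contact_force: [-0.6, -1.1, -0.4]
width: 0.566
```

```bash
python3 go.py 0.5313 0.274 0.21 -5.7; python3 bot.py sc23
```

```text
t 28.23 pos [0.5304 0.2732 0.2096] F [-0.6365 -1.0789 -0.4431] w 0.0532
ang z -5.84 tilt [ 0.0508 -0.0374 -0.998 ] shift [-0.0008 -0.0004  0.0008]
spin to go -0.14
t 28.2333 tcp [0.5304 0.2732 0.2096] F [-0.6365 -1.0789 -0.4431]
face n [ 0.9783 -0.1805  0.1016] npts 1190 2454
dist to panel of corners [0.1794, 0.1073, 0.0077, 0.0798]
rect (0.17118321359157562, 0.08906929939985275) 54.78325271606445
corners [[0.5525 0.1144 0.0526]
 [0.5708 0.185  0.0015]
 [0.5748 0.2847 0.1406]
 [0.5564 0.214  0.1917]]
lowest pts [0.5488 0.1722 0.0031] yaw of face normal -10.455854921094293
```

Now it swings freely: tilt up from 49° to 54.8°, the foot slid in 19 mm and stayed on the bench, and the top is on the cabinet. Continuing upward.

Emit:
send_rows:
  series:
    - [-0.0005,-0.003,0,0,0.04]
    - [-0.0005,-0.003,0,0,0.04]
    - [-0.0005,-0.002,0,0,0.04]
    - [0,0,0,0,0.04]

```text
time: 28.62
position: [0.5296, 0.2736, 0.2173]
orientation: [0.47, -0.503, 0.547, -0.477]
contact_force: [0.1, -3.4, -5.2]
width: 0.566
```

```bash
python3 go.py 0.5313 0.274 0.218 -5.7; python3 bot.py sc24; python3 -c "
from h import *
crop(cv2.imread('pics/sc24.png'),290,450,100,260,3.6,'c24s')"
```

```text
t 28.62 pos [0.5296 0.2736 0.2173] F [ 0.0738 -3.3922 -5.1781] w 0.0532
ang z -5.89 tilt [ 0.049  -0.0399 -0.998 ] shift [-0.0005 -0.0006  0.0016]
spin to go -0.19
t 28.6167 tcp [0.5296 0.2736 0.2173] F [ 0.0738 -3.3922 -5.1781]
face n [ 0.9857 -0.1517  0.0733] npts 1397 2467
dist to panel of corners [0.1773, 0.1041, 0.0057, 0.0789]
rect (0.17395026981830597, 0.08888694643974304) 55.72256088256836
corners [[0.5541 0.1163 0.0587]
 [0.5689 0.1884 0.0088]
 [0.5734 0.2868 0.1521]
 [0.5586 0.2148 0.2021]]
lowest pts [0.5432 0.1738 0.0062] yaw of face normal -8.746731582569662
```

View pics/c24s.png

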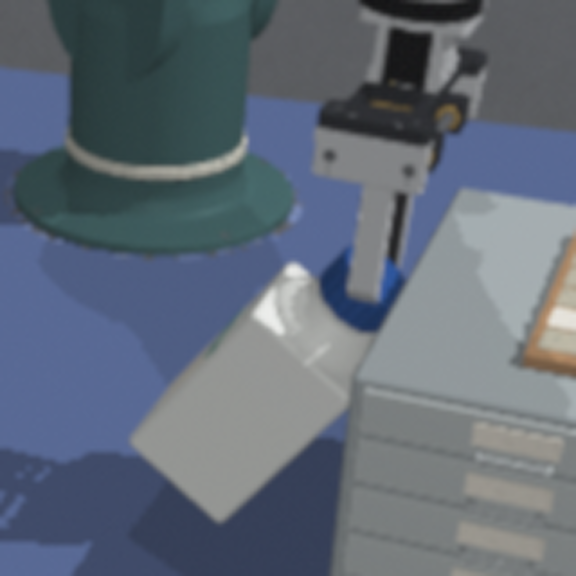

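Here the foot came up about 6 mm again (z 0.0088). I'll set it down and use the foot's grip on the bench: draw the cap back along the arc, then bring the top back to the cabinet.

Emit:
send_rows:
  series:
    - [0,0.004,0,0,0.04]
    - [0,0.004,0,0,0.04]
    - [0,0.001,0,0,0.04]
    - [0.004,0,0,0,0.04]
    - [0.006,-0.001,0,0,0.04]
    - [0.006,-0.0015,0,0,0.04]
    - [0.006,-0.0015,0,0,0.04]
    - [0.005,-0.001,0,0,0.04]
    - [0,0,0,0,0.04]

```text
time: 29.42
position: [0.5287, 0.2504, 0.22]
orientation: [0.466, -0.504, 0.545, -0.482]
contact_force: [0.6, -1.1, -3.5]
width: 0.564
```

```bash
python3 go.py 0.5313 0.274 0.215 -5.7; python3 bot.py sc25
```

```text
t 29.42 pos [0.5287 0.2504 0.22  ] F [ 0.5961 -1.1102 -3.5023] w 0.053
ang z -5.72 tilt [ 0.0555 -0.0282 -0.9981] shift [-0.0238  0.0045 -0.    ]
spin to go -0.02
t 29.4167 tcp [0.5287 0.2504 0.22  ] F [ 0.5961 -1.1102 -3.5023]
face n [ 0.9958 -0.0814  0.041 ] npts 1470 2438
dist to panel of corners [0.172, 0.0904, 0.0232, 0.1047]
rect (0.1649872362613678, 0.08936557173728943) 65.90393829345703
corners [[0.563  0.1208 0.0382]
 [0.5711 0.202  0.0017]
 [0.5705 0.2696 0.1522]
 [0.5623 0.1884 0.1886]]
lowest pts [0.5498 0.1763 0.0011] yaw of face normal -4.675528637845033
```

Now 65.9° from flat (24° from upright) with the foot on the bench. I'll bring the top back to the cabinet with the foot dragging.

Emit:
send_rows:
  series:
    - [-0.005,0,0,0,0.04]
    - [-0.006,0,0,0,0.04]
    - [-0.005,0,0,0,0.04]
    - [-0.004,0,0,0,0.04]
    - [-0.002,0,0,0,0.04]
    - [0,0,0,0,0.04]

```text
time: 29.97
position: [0.5312, 0.2736, 0.2188]
orientation: [0.468, -0.503, 0.546, -0.48]
contact_force: [-3.1, -4.6, 5.4]
width: 0.568
```

```bash
python3 go.py 0.5313 0.274 0.222 -5.7; python3 bot.py sc26; python3 -c "
from h import *
crop(cv2.imread('pics/sc26.png'),290,450,100,260,3.6,'c26s')"
```

```text
t 29.97 pos [0.5312 0.2736 0.2188] F [-3.1319 -4.5786  5.3607] w 0.0534
ang z -5.72 tilt [ 0.0541 -0.0326 -0.998 ] shift [-0.0003 -0.0032  0.0003]
spin to go -0.02
t 29.9667 tcp [0.5312 0.2736 0.2188] F [-3.1319 -4.5786  5.3607]
face n [ 0.9959 -0.0906  0.0083] npts 1681 2340
dist to panel of corners [0.1523, 0.0721, 0.0014, 0.0816]
rect (0.16449743509292603, 0.08882614970207214) 64.56712341308594
corners [[0.5639 0.1405 0.0387]
 [0.5715 0.2203 0.0006]
 [0.5767 0.2908 0.1492]
 [0.5691 0.211  0.1873]]
lowest pts [ 0.505   0.1973 -0.0011] yaw of face normal -5.197880772450075
```

View pics/c26s.png

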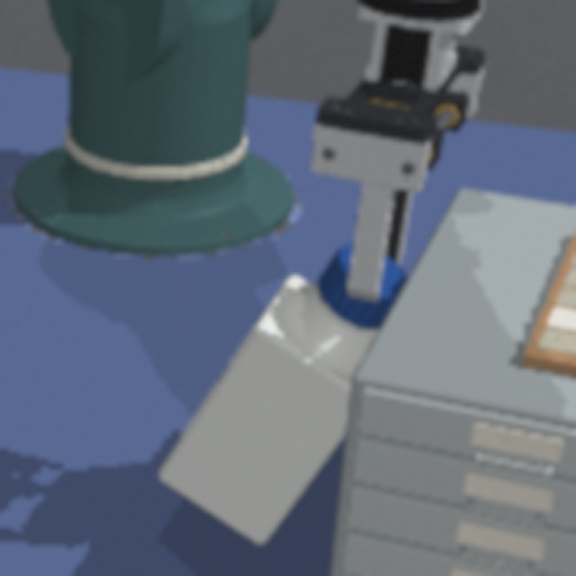

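The top is on the cabinet at 25° from upright, with the foot flat along the bench at 72 mm from the panel. Next arc.

Emit:
send_rows:
  series:
    - [0.004,-0.0005,0,0,0.04]
    - [0.006,-0.001,0,0,0.04]
    - [0.006,-0.001,0,0,0.04]
    - [0.006,-0.001,0,0,0.04]
    - [0.006,-0.0005,0,0,0.04]
    - [0.006,-0.0005,0,0,0.04]
    - [0.006,0,0,0,0.04]
    - [0.005,0,0,0,0.04]
    - [0,0,0,0,0.04]

```text
time: 30.77
position: [0.5258, 0.2253, 0.2248]
orientation: [0.468, -0.503, 0.545, -0.481]
contact_force: [0.3, -0.0, -3.6]
width: 0.564
```

```bash
python3 go.py 0.5313 0.274 0.222 -5.7; python3 bot.py sc27
```

```text
t 30.77 pos [0.5258 0.2253 0.2248] F [ 0.3445 -0.0223 -3.6385] w 0.053
ang z -5.69 tilt [ 0.054  -0.0323 -0.998 ] shift [-0.0491  0.0016  0.0005]
spin to go 0.01
t 30.7667 tcp [0.5258 0.2253 0.2248] F [ 0.3445 -0.0223 -3.6385]
face n [ 0.9969 -0.0623  0.0489] npts 1421 2439
dist to panel of corners [0.1799, 0.0946, 0.0419, 0.1271]
rect (0.1669975221157074, 0.08992207795381546) 71.4640884399414
corners [[0.5647 0.1127 0.0322]
 [0.5714 0.1977 0.0036]
 [0.567  0.2511 0.1618]
 [0.5603 0.1661 0.1903]]
lowest pts [0.5504 0.1692 0.0013] yaw of face normal -3.57888344938987
```

Emit:
send_rows:
  series:
    - [-0.005,0,0,0,0.04]
    - [-0.008,0,0,0,0.04]
    - [-0.009,0,0,0,0.04]
    - [-0.009,0,0,0,0.04]
    - [-0.008,0,0,0,0.04]
    - [-0.005,0,0,0,0.04]
    - [-0.003,0,0,0,0.04]
    - [0,0,0,0,0.04]

```text
time: 31.48
position: [0.5309, 0.2735, 0.2231]
orientation: [0.47, -0.501, 0.548, -0.477]
contact_force: [0.0, -1.5, -2.9]
width: 0.568
```

```bash
python3 go.py 0.5313 0.274 0.222 -5.7; python3 bot.py sc28
```

```text
t 31.48 pos [0.5309 0.2735 0.2231] F [ 0.02   -1.5026 -2.9379] w 0.0534
ang z -5.75 tilt [ 0.0509 -0.0422 -0.9978] shift [-0.0005  0.0011  0.0002]
spin to go -0.05
t 31.4833 tcp [0.5309 0.2735 0.2231] F [ 0.02   -1.5026 -2.9379]
face n [ 0.997  -0.0773  0.0066] npts 1651 2264
dist to panel of corners [0.1329, 0.0481, -0.0047, 0.0801]
rect (0.16563035547733307, 0.08950276672840118) 71.39926147460938
corners [[ 0.5675  0.1596  0.0282]
 [ 0.5742  0.2442 -0.0003]
 [ 0.5772  0.2969  0.1566]
 [ 0.5705  0.2124  0.1852]]
lowest pts [ 0.5069  0.1962 -0.0028] yaw of face normal -4.43248360124103
```

Now 18.6° from upright, with the top against the panel and the foot 48 mm out. I'll draw the cap back over the foot with slight downward pressure so it stands.

Emit:
send_rows:
  series:
    - [0.003,0.002,0,0,0.04]
    - [0.006,0.001,0,0,0.04]
    - [0.006,0.0005,0,0,0.04]
    - [0.006,0.0005,0,0,0.04]
    - [0.006,0.0005,0,0,0.04]
    - [0.006,0.0005,0,0,0.04]
    - [0,0,0,0,0.04]

```text
time: 32.12
position: [0.5301, 0.2472, 0.224]
orientation: [0.468, -0.501, 0.546, -0.482]
contact_force: [-1.9, 0.3, -0.2]
width: 0.57
```

```bash
python3 go.py 0.5313 0.274 0.222 -5.7; python3 bot.py sc29
```

```text
t 32.12 pos [0.5301 0.2472 0.224 ] F [-1.923   0.3327 -0.2073] w 0.0536
ang z -5.45 tilt [ 0.0572 -0.0343 -0.9978] shift [-0.0269  0.0012 -0.0015]
spin to go 0.25
t 32.1167 tcp [0.5301 0.2472 0.224 ] F [-1.923   0.3327 -0.2073]
face n [ 0.9988 -0.041   0.0284] npts 1504 2513
dist to panel of corners [0.1346, 0.0465, 0.0131, 0.1011]
rect (0.17152352631092072, 0.08990264683961868) 78.63685607910156
corners [[0.5705 0.1576 0.0192]
 [0.5746 0.2457 0.0015]
 [0.5713 0.2796 0.1696]
 [0.5671 0.1916 0.1873]]
lowest pts [ 0.5061  0.1913 -0.0021] yaw of face normal -2.3508256274807
```

```bash
python3 go.py 0.5316 0.263 0.224 -5.7
```

```text
t 32.17 pos [0.53   0.2479 0.224 ] F [-1.4908  0.3768  1.6908] w 0.0534
ang z -5.42 tilt [ 0.0572 -0.0341 -0.9978] shift [-0.0152 -0.0005  0.0001]
spin to go 0.28
```

Emit:
send_rows:
  series:
    - [-0.004,0.0005,0,0,0.04]
    - [-0.005,0,0,0,0.04]
    - [-0.005,0,0,0,0.04]
    - [-0.003,0,0,0,0.04]
    - [0,0,0,0,0.04]

```text
time: 32.58
position: [0.5318, 0.2677, 0.2232]
orientation: [0.469, -0.5, 0.545, -0.482]
contact_force: [-2.1, 0.4, 4.8]
width: 0.566
```

```bash
python3 go.py 0.5316 0.263 0.224 -5.7; python3 bot.py sc30; python3 -c "
from h import *
crop(cv2.imread('pics/sc30.png'),290,450,100,260,3.6,'c30s')"
```

```text
t 32.58 pos [0.5318 0.2677 0.2232] F [-2.1383  0.3633  4.8465] w 0.0532
ang z -5.35 tilt [ 0.0571 -0.034  -0.9978] shift [ 0.0047 -0.0007  0.0003]
spin to go 0.35
t 32.5833 tcp [0.5318 0.2677 0.2232] F [-2.1383  0.3633  4.8465]
face n [ 0.9979 -0.0649  0.0047] npts 1667 2313
dist to panel of corners [0.1334, 0.0481, -0.0008, 0.0845]
rect (0.16521017253398895, 0.08939908444881439) 72.76464080810547
corners [[ 0.5688  0.159   0.0261]
 [ 0.5744  0.2442 -0.0004]
 [ 0.5769  0.2931  0.1574]
 [ 0.5712  0.2079  0.1838]]
lowest pts [ 0.5051  0.2036 -0.002 ] yaw of face normal -3.720958990237999
```

View pics/c30s.png

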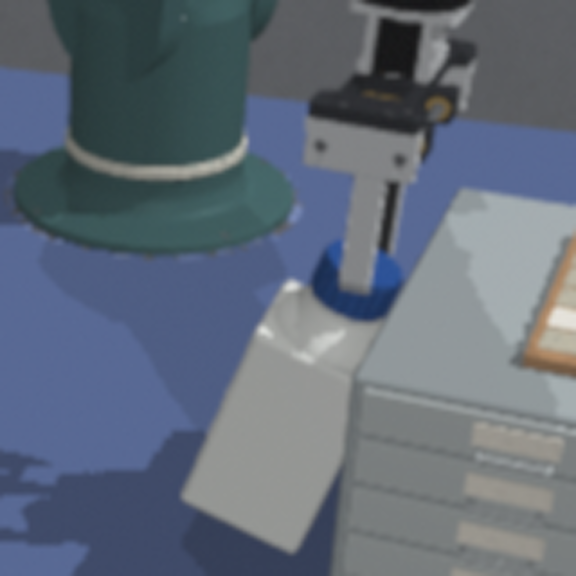

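It rocked back against the panel (72.8°) because the downward press pinned the foot. I'll draw the cap back to fully upright, then unweight the bottle slightly and slide it in.

Emit:
send_rows:
  series:
    - [0.004,0,0,0.3,0.04]
    - [0.006,0.0005,0,0,0.04]
    - [0.006,0.0005,0,0,0.04]
    - [0.006,0.0005,0,0,0.04]
    - [0.006,0.0005,0,0,0.04]
    - [0.006,0.0005,0,0,0.04]
    - [0.006,0.0005,0,0,0.04]
    - [0.006,0.0005,0,0,0.04]
    - [0.006,0.001,0,0,0.04]
    - [0,0,0,0,0.04]

```text
time: 33.47
position: [0.5269, 0.2117, 0.221]
orientation: [0.466, -0.502, 0.547, -0.482]
contact_force: [-0.9, -0.1, -0.5]
width: 0.568
```

```bash
python3 go.py 0.5255 0.206 0.219 -5.7; python3 bot.py sc31
```

```text
t 33.47 pos [0.5269 0.2117 0.221 ] F [-0.8973 -0.1098 -0.5017] w 0.0534
ang z -5.73 tilt [ 0.0585 -0.0322 -0.9978] shift [ 0.0058  0.0021 -0.0009]
spin to go -0.03
t 33.4667 tcp [0.5269 0.2117 0.221 ] F [-0.8973 -0.1098 -0.5017]
face n [0.9936 0.0962 0.0591] npts 1047 2662
dist to panel of corners [0.1352, 0.0467, 0.0427, 0.1312]
rect (0.17779088020324707, 0.09022579342126846) 88.01708221435547
corners [[ 0.5778  0.1563  0.0007]
 [ 0.5693  0.2461 -0.0024]
 [ 0.5582  0.2512  0.175 ]
 [ 0.5668  0.1614  0.1781]]
lowest pts [ 0.5406  0.1592 -0.0014] yaw of face normal 5.5314257304458465
```

Nearly upright (88°) with its face 47 mm from the panel. Sliding it in with light unweighting.

Emit:
send_rows:
  series:
    - [-0.003,-0.0008,0,0,0.04]
    - [-0.005,-0.0004,0,0,0.04]
    - [-0.005,0,0,0,0.04]
    - [-0.005,0,0,0,0.04]

```text
time: 33.85
position: [0.5294, 0.2317, 0.2234]
orientation: [0.466, -0.502, 0.547, -0.482]
contact_force: [-4.3, -2.2, 9.8]
width: 0.567
```

```bash
python3 go.py 0.5255 0.206 0.219 -5.7; python3 bot.py sc32
```

```text
t 33.85 pos [0.5294 0.2317 0.2234] F [-4.3123 -2.2457  9.8352] w 0.0533
ang z -5.75 tilt [ 0.0595 -0.0312 -0.9977] shift [ 0.0259  0.005  -0.0016]
spin to go -0.05
t 33.85 tcp [0.5294 0.2317 0.2234] F [-4.3123 -2.2457  9.8352]
face n [0.9988 0.0124 0.0467] npts 1235 2583
dist to panel of corners [0.1377, 0.0492, 0.0251, 0.1136]
rect (0.17451024055480957, 0.08997750282287598) 81.72004699707031
corners [[0.5744 0.1541 0.0138]
 [0.5739 0.2431 0.0008]
 [0.5655 0.2681 0.1733]
 [0.566  0.1791 0.1863]]
lowest pts [ 0.541   0.1698 -0.0006] yaw of face normal 0.7114385254524859
```

Emit:
send_rows:
  series:
    - [0,-0.002,0,0,0.04]
    - [0,-0.001,0,0,0.04]

```text
time: 34.07
position: [0.5291, 0.2352, 0.2265]
orientation: [0.466, -0.501, 0.546, -0.483]
contact_force: [-0.2, 0.8, -4.6]
width: 0.564
```

```bash
python3 go.py 0.5255 0.206 0.219 -5.7
```

```text
t 34.07 pos [0.5291 0.2352 0.2265] F [-0.1974  0.7837 -4.5587] w 0.0531
ang z -5.56 tilt [ 0.0597 -0.0309 -0.9977] shift [ 0.0292  0.0082 -0.0012]
spin to go 0.14
```

Emit:
send_rows:
  series:
    - [-0.004,0,0,0,0.04]
    - [-0.006,0,0,0,0.04]
    - [-0.005,0,0,0,0.04]
    - [-0.003,0,0,0,0.04]
    - [0,0,0,0,0.04]

```text
time: 34.48
position: [0.5307, 0.2565, 0.2254]
orientation: [0.467, -0.501, 0.545, -0.483]
contact_force: [-0.5, -0.1, -2.9]
width: 0.568
```

```bash
python3 go.py 0.5255 0.206 0.219 -5.7; python3 bot.py sc33; python3 -c "
from h import *
crop(cv2.imread('pics/sc33.png'),290,450,100,260,3.6,'c33s')"
```

```text
t 34.48 pos [0.5307 0.2565 0.2254] F [-0.4705 -0.0872 -2.8922] w 0.0534
ang z -5.47 tilt [ 0.0592 -0.0312 -0.9978] shift [ 0.0505  0.0076 -0.0008]
spin to go 0.23
t 34.4833 tcp [0.5307 0.2565 0.2254] F [-0.4705 -0.0872 -2.8922]
face n [ 0.9976 -0.064   0.0252] npts 1417 2085
dist to panel of corners [0.1003, 0.0219, 0.0163, 0.0948]
rect (0.1635231375694275, 0.07854094356298447) 88.00739288330078
corners [[0.5733 0.1918 0.0085]
 [0.5784 0.2701 0.0058]
 [0.5746 0.276  0.1692]
 [0.5695 0.1977 0.1719]]
lowest pts [ 0.5128  0.1949 -0.0018] yaw of face normal -3.6728350964202714
```

View pics/c33s.png

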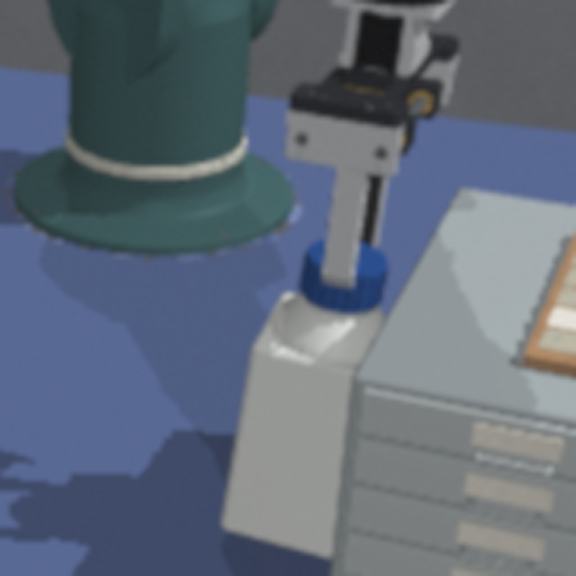

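It's close to the panel with a slight lean (roughly 7°) and the shoulder at the cabinet side. I'll square it up: cap back to upright, unweight, and slide in the rest.

Emit:
send_rows:
  series:
    - [0.004,0.001,0,0,0.04]
    - [0.006,0.001,0,0,0.04]
    - [0.006,0.001,0,0,0.04]
    - [0.005,0.001,0,0,0.04]
    - [0,0.001,0,0,0.04]

```text
time: 34.95
position: [0.529, 0.2316, 0.221]
orientation: [0.467, -0.501, 0.546, -0.483]
contact_force: [-4.6, -2.7, 17.7]
width: 0.567
```

```bash
python3 go.py 0.5255 0.206 0.219 -5.7; python3 bot.py sc34
```

```text
t 34.95 pos [0.529  0.2316 0.221 ] F [-4.5822 -2.7303 17.653 ] w 0.0533
ang z -5.55 tilt [ 0.0594 -0.0316 -0.9977] shift [ 0.0258  0.0026 -0.0011]
spin to go 0.15
t 34.95 tcp [0.529  0.2316 0.221 ] F [-4.5822 -2.7303 17.653 ]
face n [ 0.9985 -0.0178  0.052 ] npts 1360 2590
dist to panel of corners [0.1201, 0.0301, 0.0206, 0.1106]
rect (0.18424053490161896, 0.09040114283561707) 86.78927612304688
corners [[0.5748 0.1717 0.0065]
 [0.5766 0.262  0.0014]
 [0.5673 0.2725 0.1851]
 [0.5654 0.1822 0.1902]]
lowest pts [ 0.5209  0.1927 -0.0014] yaw of face normal -1.0188079830720373
```

Emit:
send_rows:
  series:
    - [0.004,0,0,0,0.04]
    - [0.003,-0.001,0,0,0.04]
    - [0,-0.002,0,0,0.04]

```text
time: 35.25
position: [0.5282, 0.2232, 0.2245]
orientation: [0.466, -0.502, 0.546, -0.483]
contact_force: [0.0, -0.5, -2.9]
width: 0.564
```

```bash
python3 go.py 0.5255 0.206 0.219 -5.7; python3 bot.py sc35
```

```text
t 35.25 pos [0.5282 0.2232 0.2245] F [ 0.0353 -0.4538 -2.898 ] w 0.053
ang z -5.64 tilt [ 0.0595 -0.0311 -0.9977] shift [ 0.0173  0.0058 -0.0013]
spin to go 0.06
t 35.25 tcp [0.5282 0.2232 0.2245] F [ 0.0353 -0.4538 -2.898 ]
face n [0.998  0.0351 0.0517] npts 1192 2628
dist to panel of corners [0.1379, 0.049, 0.0314, 0.1204]
rect (0.18331731855869293, 0.0901932492852211) 84.0486831665039
corners [[0.5758 0.1537 0.0122]
 [0.5732 0.2434 0.0028]
 [0.5631 0.262  0.1849]
 [0.5658 0.1724 0.1943]]
lowest pts [ 0.5347  0.1578 -0.0019] yaw of face normal 2.015741835978058
```

Emit:
send_rows:
  series:
    - [-0.003,-0.001,0,0,0.04]
    - [-0.005,-0.0005,0,0,0.04]
    - [-0.006,0,0,0,0.04]
    - [-0.006,0,0,0,0.04]
    - [-0.005,0,0,0,0.04]
    - [-0.002,0,0,0,0.04]

```text
time: 35.8
position: [0.5311, 0.254, 0.2258]
orientation: [0.466, -0.502, 0.546, -0.483]
contact_force: [-0.6, 0.7, -3.5]
width: 0.568
```

```bash
python3 go.py 0.5255 0.206 0.219 -5.7; python3 bot.py sc36;  python3 -c "
from h import *
crop(cv2.imread('pics/sc36.png'),290,450,100,260,3.6,'c36s')"
```

```text
t 35.8 pos [0.5311 0.254  0.2258] F [-0.554   0.6539 -3.4868] w 0.0534
ang z -5.6 tilt [ 0.06   -0.0303 -0.9977] shift [ 0.0481  0.0079 -0.0013]
spin to go 0.1
t 35.8 tcp [0.5311 0.254  0.2258] F [-0.554   0.6539 -3.4868]
face n [ 0.9966 -0.0793  0.0235] npts 1449 2130
dist to panel of corners [0.101, 0.0211, 0.0194, 0.0993]
rect (0.16714489459991455, 0.07999058812856674) 89.38970947265625
corners [[0.5731 0.1911 0.0082]
 [0.5795 0.2708 0.0074]
 [0.5757 0.2729 0.1745]
 [0.5693 0.1932 0.1753]]
lowest pts [ 0.5197  0.1982 -0.0016] yaw of face normal -4.5494089234212804
```

View pics/c36s.png

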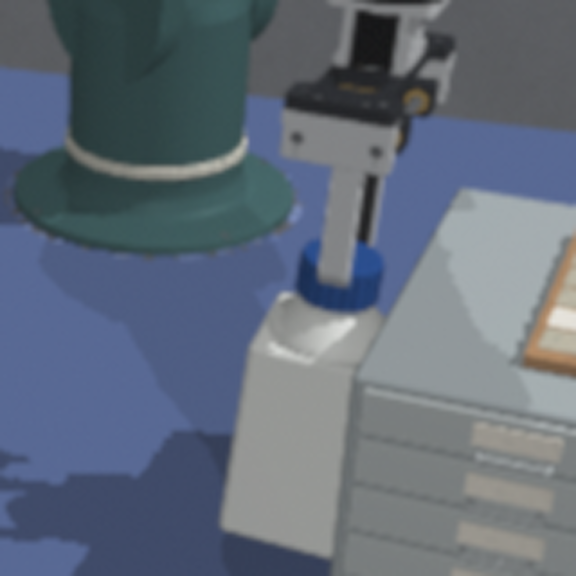

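The bottle leans only about 6° now, with its foot about 19 mm from the panel. I'll release it so it sits down on its base, then take a full grip for the last slide.

Emit:
send_rows:
  series:
    - [-0.002,0.001,0,0,0.04]
    - [0,0.001,0,0,0.04]
    - [0,0,0,0,0.07]
    - [0,0,0,0,0.07]
    - [0,0,0,0,0.08]
    - [0,0,0,0,0.09]
    - [0,0,0,0,0.09]
    - [0,0,0,0,0.09]

```text
time: 36.52
position: [0.5321, 0.2558, 0.2242]
orientation: [0.465, -0.501, 0.546, -0.483]
contact_force: [0.0, -0.4, -0.2]
width: 0.943
```

```bash
python3 go.py 0.5255 0.206 0.219 -5.7; python3 bot.py sc37;  python3 -c "
from h import *
crop(cv2.imread('pics/sc37.png'),290,450,100,260,3.6,'c37s')"
```

```text
t 36.52 pos [0.5321 0.2558 0.2242] F [ 0.0242 -0.3728 -0.2068] w 0.0887
ang z -5.62 tilt [ 0.0614 -0.0301 -0.9977] shift [ 0.0501  0.0063 -0.0021]
spin to go 0.08
t 36.5167 tcp [0.5321 0.2558 0.2242] F [ 0.0242 -0.3728 -0.2068]
face n [ 0.9967 -0.0741  0.0324] npts 1422 2219
dist to panel of corners [0.1001, 0.021, 0.0208, 0.0999]
rect (0.1677384227514267, 0.07917790859937668) 89.88672637939453
corners [[ 0.5741  0.1919 -0.0026]
 [ 0.58    0.2708 -0.0028]
 [ 0.5746  0.2716  0.1649]
 [ 0.5687  0.1926  0.165 ]]
lowest pts [ 0.5394  0.2121 -0.0015] yaw of face normal -4.249304066918358
```

View pics/c37s.png

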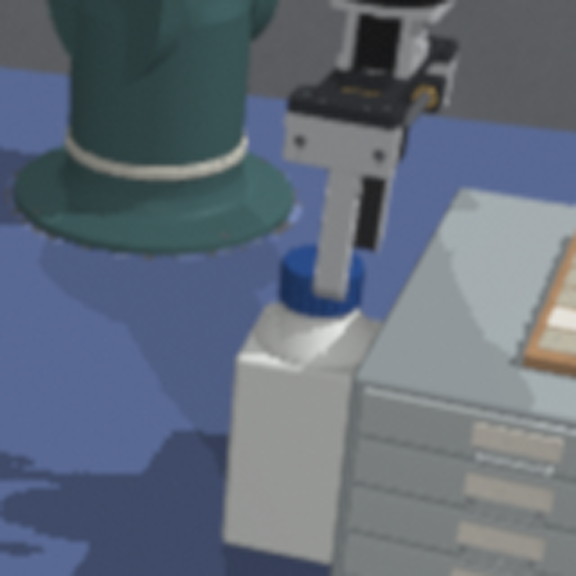

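The bottle stands upright. Its back face is 100 mm from the panel, so the gap is about 10 mm. Now a full cap grip to close it.

Emit:
send_rows:
  series:
    - [0.007,0,-0.001,0,0.09]
    - [0.006,0.003,-0.001,0,0.09]
    - [0,0.01,0,0,0.09]
    - [0,0.008,0,0,0.09]
    - [0,0.003,0,0,0.09]
    - [0,0,0,0,0.09]

```text
time: 37.07
position: [0.5299, 0.2402, 0.1978]
orientation: [0.465, -0.502, 0.546, -0.483]
contact_force: [-0.4, -0.8, 0.4]
width: 0.962
```

```bash
python3 go.py 0.5276 0.2419 0.195 -5.7
```

```text
t 37.07 pos [0.5299 0.2402 0.1978] F [-0.4464 -0.7572  0.3716] w 0.0904
ang z -5.66 tilt [ 0.0613 -0.0299 -0.9977] shift [-0.0015  0.0026 -0.0026]
spin to go 0.04
```

Emit:
send_rows:
  series:
    - [-0.001,-0.01,-0.002,0,0.09]
    - [0,-0.008,0,0,0.07]
    - [0,-0.002,0,0,0.05]
    - [0,0,0,0,0.04]
    - [0,0,0,0,0.04]
    - [0,0,0,0,0.04]
    - [0,0,0,0,0.04]
    - [0,0,0,0,0.04]
    - [0,0,0,0,0.04]

```text
time: 37.82
position: [0.5271, 0.2429, 0.2207]
orientation: [0.465, -0.501, 0.546, -0.484]
contact_force: [1.3, -0.3, 1.5]
width: 0.567
```

```bash
python3 go.py 0.5276 0.2419 0.22 -5.7
```

```text
t 37.82 pos [0.5271 0.2429 0.2207] F [ 1.2819 -0.3478  1.4969] w 0.0533
ang z -5.63 tilt [ 0.063  -0.0291 -0.9976] shift [0.001  0.0008 0.0005]
spin to go 0.07
```

Emit:
send_rows:
  series:
    - [0,-0.001,0,0,0.04]
    - [0,-0.0005,0,0,0.04]

```text
time: 37.98
position: [0.5265, 0.2427, 0.2216]
orientation: [0.465, -0.501, 0.546, -0.483]
contact_force: [0.7, 0.1, -3.1]
width: 0.566
```

```bash
python3 go.py 0.5276 0.2419 0.22 -5.7
```

```text
t 37.98 pos [0.5265 0.2427 0.2216] F [ 0.6638  0.0753 -3.1211] w 0.0532
ang z -5.63 tilt [ 0.0616 -0.03   -0.9976] shift [0.0007 0.0017 0.0011]
spin to go 0.07
```

Unweighted by 3 N; now sliding the last 10 mm.

Emit:
send_rows:
  series:
    - [-0.003,-0.0005,0,0,0.04]
    - [-0.004,-0.0002,0,0,0.04]
    - [-0.003,0,0,0,0.04]
    - [-0.002,0,0,0,0.04]

```text
time: 38.32
position: [0.5271, 0.2552, 0.2213]
orientation: [0.466, -0.502, 0.546, -0.483]
contact_force: [-0.6, -2.9, 0.1]
width: 0.564
```

```bash
python3 go.py 0.5276 0.2419 0.22 -5.7; python3 bot.py sc38
```

```text
t 38.32 pos [0.5271 0.2552 0.2213] F [-0.5968 -2.9335  0.1477] w 0.0531
ang z -5.66 tilt [ 0.0598 -0.0311 -0.9977] shift [0.0132 0.0017 0.0017]
spin to go 0.04
t 38.3167 tcp [0.5271 0.2552 0.2213] F [-0.5968 -2.9335  0.1477]
face n [ 0.9967 -0.0731  0.0352] npts 1328 1927
dist to panel of corners [0.091, 0.0905, 0.0211, 0.0216]
rect (0.06941235065460205, 0.1615474671125412) 0.10149454325437546
corners [[0.5673 0.2018 0.1643]
 [0.5729 0.2016 0.0028]
 [0.578  0.2709 0.003 ]
 [0.5723 0.271  0.1644]]
lowest pts [ 0.5043  0.2002 -0.0017] yaw of face normal -4.195533458618305
```

The back face is now 91 mm from the panel (the body is 90 mm deep), so it's flush, with light contact felt. Releasing and withdrawing upward.

Emit:
send_rows:
  series:
    - [0,0,0,0,0.06]
    - [0,0,0,0,0.07]
    - [0,0,0,0,0.08]
    - [0,0,0,0,0.094]
    - [0,0,0,0,0.094]
    - [0,0,0,0,0.094]
    - [0,-0.01,0,0,0.094]
    - [0,-0.025,0,0,0.094]
    - [0.001,-0.03,0,0,0.094]
    - [0.01,-0.03,0,0,0.094]
    - [0.03,-0.02,0,0,0.094]
    - [0.03,0,0,0,0.094]

```text
time: 39.37
position: [0.5121, 0.1915, 0.3452]
orientation: [0.468, -0.499, 0.545, -0.484]
contact_force: [0.5, -0.8, 0.2]
width: 1.005
```

Emit:
send_rows:
  series:
    - [0.035,0,0,0,0.094]
    - [0.035,0,0,0,0.094]
    - [0.035,0,0,0,0.094]
    - [0.03,0,0,0,0.094]
    - [0.02,0,0,0,0.094]
    - [0,0,0,0,0.094]
    - [0,0,0,0,0.094]

```text
time: 39.95
position: [0.496, 0.0234, 0.3573]
orientation: [0.462, -0.501, 0.547, -0.486]
contact_force: [0.3, 0.9, 0.5]
width: 1.003
```

```bash
python3 bot.py sc39
python3 - <<'E'
from h import *
np.set_printoptions(precision=4,suppress=True)
im,d,W=grab('top','top39'); crop(im,80,460,140,320,2.1,'c39t'); im2,d2,S=grab('scene','sc39b')
def tops(z0,z1,lo,hi):
    Q=W.reshape(-1,3);Q=Q[(Q[:,2]>z0)&(Q[:,2]<z1)&np.all((Q[:,:2]>lo)&(Q[:,:2]<hi),1)]; return Q.mean(0),len(Q)
print('cap top',tops(.2,.225,[.47,.2],[.59,.285]));print('pot',tops(.075,.1,[.49,-.33],[.58,-.24]))
W0=cloud('top',np.load('pics/top0.npy'))
for n,(z0,z1,lo,hi) in dict(jar=(.085,.115,[.4,-.42],[.49,-.32]),drop=(.06,.125,[.59,-.43],[.66,-.35]),box=(.012,.03,[.62,-.07],[.72,.04])).items():
    a=tops(z0,z1,lo,hi); W_=W; W=W0; b=tops(z0,z1,lo,hi); W=W_; print(n,a,b)
E
```

```text
t 39.95 tcp [0.496  0.0234 0.3573] F [0.3426 0.8725 0.514 ]
face n [ 0.9962 -0.0825  0.0278] npts 1293 1958
dist to panel of corners [0.0913, 0.0208, 0.0209, 0.0914]
rect (0.1654103696346283, 0.07049833238124847) 89.99665832519531
corners [[ 0.573   0.2009 -0.0001]
 [ 0.5788  0.2711 -0.0002]
 [ 0.5742  0.2715  0.1652]
 [ 0.5684  0.2012  0.1652]]
lowest pts [ 0.5346  0.2066 -0.0021] yaw of face normal -4.736287729244426
cap top (array([0.5326, 0.246 , 0.211 ]), 343)
pot (array([ 0.535 , -0.2864,  0.0883]), 169)
jar (array([ 0.4455, -0.3751,  0.1034]), 253) (array([ 0.4455, -0.3752,  0.1032]), 253)
drop (array([ 0.6295, -0.3924,  0.0796]), 104) (array([ 0.6295, -0.3926,  0.0803]), 104)
box (array([ 0.6702, -0.0125,  0.0196]), 483) (array([ 0.6703, -0.0126,  0.0195]), 483)
```

View pics/sc39b.png

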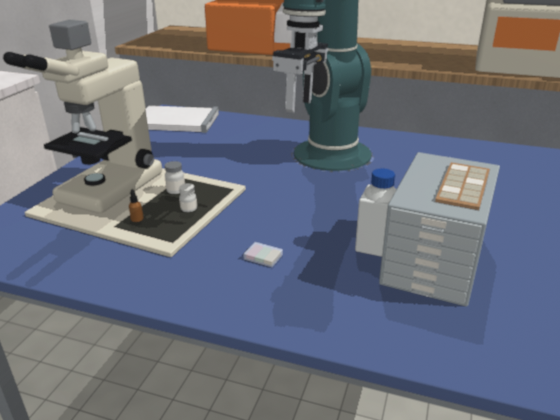

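View pics/c39t.png

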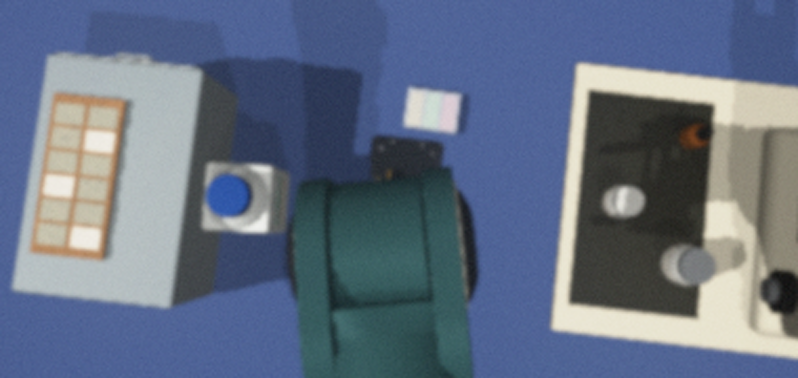

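The bottle stands upright and square against the cabinet, with its cap at scene pixel (382,180). The pot is upright on the pad at (188,198), and the jar, dropper and box are within 1 mm of where they started. Handing in.

```bash
python3 -c "
from cell import order
print(order.hand_in())"
```

```text
the job is handed in; nothing more can be done
None
```

The job is handed in at about 40 s. The bottle stands upright and square against the cabinet's side, and the pot stands upright on the free half of the pad.

**What I did:**
- **Pot:** I set it on the pad first.
- **Raising and resting:** I raised the bottle by its cap about its foot edge and dragged it to the cabinet. There I let it rest on its own against the panel, about 43° from upright.
- **Standing it up:** I re-gripped the end of the cap and worked the bottle up in short arcs, bringing the top back to the panel between them. Then I released it onto its base and slid it in.

**Last checks:**
- **Bottle:** Its face reads vertical (90.0°) and its cap top is at 0.211 m. The gap to the panel is about 1 mm measured at the back face, or 1–5 mm from the cap position.
- **Pot:** It is at (0.535, −0.286), with its lid at pot height above the pad.
- **Bystanders:** The jar, dropper and specimen box are all within 1 mm of where they started.
- **Robot:** It is clear of everything.

**What did not go cleanly:**
- **Foot off the bench:** On two of the lifts the foot edge came off the bench by about 6–7 mm, because the bottle stuck in the grip. I set it down again both times.
- **Failed push:** Before re-gripping I tried pushing at the foot with the fingers. It jammed at about 29 N, so I stopped.
- **Leaving the panel:** During the arcs the top left the panel briefly, and the bottle made its final settle from about 6° of lean.

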